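# Turn the rice crackers and stir the chestnuts

## Task

The rice crackers on the griddle are browned underneath: with the turner, never with the fingers, turn every one of them over so that it lies flat on the griddle with its browned face up. Then stir the chestnuts with the wooden spoon, going at least six full rounds with its bowl down near the pan's floor and well out from the middle, keeping all of them in the pan. Leave the turner and the spoon on the utensil rest as they lay, head on the board and handle in a notch, and do not knock the mug, beaker or small bowl about.

Things in the scene. Friction and masses are not known exactly. Their poses are not given: they have to be found in the camera images.
- hob: flat two-zone table hob, steel with a black top, 350 (x) x 600 (y) x 60 mm high, fixed to the counter; origin at the middle of its underside; carries the griddle and the pan
- griddle: fixed cast-iron griddle on the hob's right zone (-y side), 300 (x) x 372 (y) mm; origin under its middle, x away from the robot, z up. Flat, grippy cooking face 20 mm above the origin, x -150 to +144, y -180 to +180 mm. Open at the front (-x); a 14 mm high upstand runs along the back and both sides. The crackers start in a row along y in its front half; the back half is free
- pan: fixed shallow round aluminium pan on the hob's left-hand zone (+y side), 200 mm across at the rim, 160 mm at the foot, 58 mm high, wall 3 mm, with two small loop handles; origin under its middle, inner floor 6 mm above it, z up; its x and y axes are within half a radian of the hob's
- pan_floor (a point): the middle of the pan's inner floor
- rest: fixed wooden utensil rest at the right: board 300 (x) x 200 (y) x 4 mm, origin under its middle. A 16 mm thick rail crosses it at x -95 mm, top at z 53 mm; 14 mm high teeth (24 mm wide at y 0, 14 mm at the ends) leave two 74 mm notches centred on y +49 and -49. Turner and spoon point to +x, either in either notch: heads on the board near x +85, handles in the notches
- turner: loose cranked steel turner, 150 g; origin under the middle of the blade, z up. Blade flat, polished, slippery: x -50 to +50, y -37 to +37 mm, 1.5 mm thick; its straight edges slide under a cracker's raised rim without a backstop. The neck rises from the heel to a round handle, 24 mm thick, parallel to x at y 0, z 60 mm, from x -90 to -222 mm. Centre of mass near x -45 mm
- turner_grip (a point): point on the turner's handle axis at x = -125 mm, z = 60 mm of the turner
- spoon: loose wooden spoon, 50 g. Origin under the middle of its round bowl (42 mm across, 13 mm high), z up; a flat-sided handle, 16 mm wide (y) and 12 mm thick, runs towards -x, rising 0.286 mm per mm (16 degrees), its axis from (x -18, z 9) to (x -215, z 65) mm
- spoon_bowl (a point): middle of the spoon's bowl, 7 mm above its underside
- spoon_grip (a point): point on the spoon's handle axis at x = -120 mm, z = 38.2 mm of the spoon
- mug: loose white mug, 84 mm across, 95 mm high, left of the hob: a bystander; origin under its middle
- jug: loose clear plastic beaker, 92 mm across, 115 mm high, in front of the hob at its left end: a bystander; origin under its middle
- bowl: loose small blue bowl, 116 mm across, 50 mm high, in front of the hob at the left: a bystander; origin under its middle
- cracker1: hard round rice cracker, 84 mm across, 30 g, lens-shaped: 12 mm thick over its middle 36 mm, thinning to a 3 mm rim, so that its rim stands 4.5 mm clear of the plate all round. Origin at its centre, half-way through; z points out of its pale face (up at the start), the other face is browned. May be absent (2 or 3 are there)
- cracker2: hard round rice cracker, 84 mm across, 30 g, lens-shaped: 12 mm thick over its middle 36 mm, thinning to a 3 mm rim, so that its rim stands 4.5 mm clear of the plate all round. Origin at its centre, half-way through; z points out of its pale face (up at the start), the other face is browned. May be absent (2 or 3 are there)
- cracker3: hard round rice cracker, 84 mm across, 30 g, lens-shaped: 12 mm thick over its middle 36 mm, thinning to a 3 mm rim, so that its rim stands 4.5 mm clear of the plate all round. Origin at its centre, half-way through; z points out of its pale face (up at the start), the other face is browned. May be absent (2 or 3 are there)
- nut1: chestnut, brown, upright-sided with a blunt point, 29 mm across, 23 mm high, 13 g, loose in the pan; origin under its middle
- nut2: chestnut, brown, upright-sided with a blunt point, 29 mm across, 23 mm high, 13 g, loose in the pan; origin under its middle
- nut3: chestnut, brown, upright-sided with a blunt point, 29 mm across, 23 mm high, 13 g, loose in the pan; origin under its middle
- nut4: chestnut, brown, upright-sided with a blunt point, 29 mm across, 23 mm high, 13 g, loose in the pan; origin under its middle
- nut5: chestnut, brown, upright-sided with a blunt point, 29 mm across, 23 mm high, 13 g, loose in the pan; origin under its middle
- nut6: chestnut, brown, upright-sided with a blunt point, 29 mm across, 23 mm high, 13 g, loose in the pan; origin under its middle

How it is judged:
On the way, in this order (a step that is already met when the one before it is completed fails the run):
1. every cracker on the griddle has been turned over and lies flat on it, browned face up (angle between each of cracker1, cracker2, cracker3's own z axis and vertical above 2.95 rad and z of cracker1 in the frame of griddle between 0.021 and 0.031 m and x of cracker1 in the frame of griddle between -0.16 and 0.15 m and y of cracker1 in the frame of griddle between -0.18 and 0.18 m and z of cracker2 in the frame of griddle between 0.021 and 0.031 m and x of cracker2 in the frame of griddle between -0.16 and 0.15 m and y of cracker2 in the frame of griddle between -0.18 and 0.18 m and z of cracker3 in the frame of griddle between 0.021 and 0.031 m and x of cracker3 in the frame of griddle between -0.16 and 0.15 m and y of cracker3 in the frame of griddle between -0.18 and 0.18 m), for 0.3 s.
2. stirring: the spoon's bowl goes down among the chestnuts on the pan's far side (z of spoon_bowl in the frame of pan below 0.04 m and x of spoon_bowl in the frame of pan between 0.02 and 0.095 m and y of spoon_bowl in the frame of pan between -0.02 and 0.02 m).
3. stirring: the spoon's bowl goes down among the chestnuts on the pan's near side (z of spoon_bowl in the frame of pan below 0.04 m and x of spoon_bowl in the frame of pan between -0.095 and -0.02 m and y of spoon_bowl in the frame of pan between -0.02 and 0.02 m).
4. stirring: the spoon's bowl goes down among the chestnuts on the pan's left side (z of spoon_bowl in the frame of pan below 0.04 m and y of spoon_bowl in the frame of pan between 0.02 and 0.095 m and x of spoon_bowl in the frame of pan between -0.02 and 0.02 m).
5. stirring: the spoon's bowl goes down among the chestnuts on the pan's right side (z of spoon_bowl in the frame of pan below 0.04 m and y of spoon_bowl in the frame of pan between -0.095 and -0.02 m and x of spoon_bowl in the frame of pan between -0.02 and 0.02 m).
6. stirring: the spoon's bowl goes down among the chestnuts on the pan's far side (all of step 2).
7. stirring: the spoon's bowl goes down among the chestnuts on the pan's near side (all of step 3).
8. stirring: the spoon's bowl goes down among the chestnuts on the pan's left side (all of step 4).
9. stirring: the spoon's bowl goes down among the chestnuts on the pan's right side; by now the chestnuts all round the pan have been shifted (all of step 5 and distance of any of nut1, nut2 from where it was at the start of the episode above 0.015 m and distance of any of nut3, nut4 from where it was at the start of the episode above 0.015 m and distance of any of nut5, nut6 from where it was at the start of the episode above 0.015 m).
At the end, for the whole second after the job is handed in: Every cracker present lies flat (within 0.19 rad) on the griddle's face, turned over, at rest; the turner lies level on the rest (blade on the board, its middle 45 to 125 mm along the rest's x, handle in a notch) and so does the spoon; all chestnuts are inside the pan; nothing moves (all of step 1 and linear speed of each of cracker1, cracker2, cracker3, turner, spoon below 0.02 m/s and x of turner in the frame of rest between 0.045 and 0.125 m and y of turner in the frame of rest between -0.1 and 0.1 m and z of turner_grip in the frame of rest between 0.055 and 0.075 m and y of turner_grip in the frame of rest between -0.1 and 0.1 m and angle between turner's own z axis and vertical below 0.12 rad and x of spoon_bowl in the frame of rest between 0.045 and 0.125 m and y of spoon_bowl in the frame of rest between -0.1 and 0.1 m and z of spoon_bowl in the frame of rest below 0.03 m and z of spoon_grip in the frame of rest between 0.03 and 0.065 m and y of spoon_grip in the frame of rest between -0.1 and 0.1 m and horizontal distance between each of nut1, nut2, nut3, nut4, nut5, nut6 and pan_floor below 0.095 m and z of each of nut1, nut2, nut3, nut4, nut5, nut6 in the frame of pan below 0.058 m and linear speed of each of nut1, nut2, nut3, nut4, nut5, nut6 below 0.05 m/s); the robot touches nothing.
It fails at once if a cracker is handled with the gripper's fingers instead of the turner (contact force between any of cracker1, cracker2, cracker3 and the fingers above 1.5 N).
It fails at once if the mug, jug or small bowl is knocked aside (distance of any of mug, jug, bowl from where it was at the start of the episode above 0.03 m).
Of cracker1, cracker2, cracker3 only 2 to 3 are there at a start; the rules pass over those that are not, and their reading is None.
At some moment in a run one of cracker1, cracker2, cracker3 may be knocked a few centimetres aside while the robot is not near it.
It also fails if it takes over 210 s, if anything falls off the work surface, if the arm or the gripper's body presses on something with over 40 N, if the wrist force passes 120 N, or if a joint passes its speed limit or range.

## Robot

A 6-joint arm with a two-finger parallel gripper is mounted at the origin on the work surface. World frame = base frame: x ahead of the robot, y to its left, z up, the work surface at z = 0. Lengths are in m, angles in rad, forces in N, time in s.
With the tool pointing down it reaches from about 0.3 to 0.775 m from the base axis. Payload 14.6 kg.
Tool frame: the origin (TCP) lies at the very end of the fingers, on their centre line; the grasp point (between the pads) lies 19 mm behind it; x points along the fingers, z is the direction in which the jaws open and shut, and the axes are right-handed (so a half turn about x gives the same grasp; the last joint's range is limited). The gripper opens to 94 mm and grips with 3 to 60 N. Pads are 16 mm wide; open, the fingers measure 119 mm over their backs; the gripper's body (75 mm by 177 mm) begins 78 mm behind the grasp point.
Start: joints at [-0.067, 0.3, 1.521, -0, 1.321, -0.067], TCP at [0.55, -0, 0.205] pointing down, gripper open.
Joint ranges: [-3.03, 3.03], [-0.79, 2.21], [0.23, 2.52], [-1.04, 4.18], [0, 3.07], [-2.55, 2.55]. Speed limits (rad/s): [2.22, 2.22, 2.57, 3.14, 3.14, 3.14].

## Interface

Orientations are given as [roll, pitch, yaw] about the fixed x, y, z axes, in that order (R = Rz(yaw) Ry(pitch) Rx(roll)).
In Python, from station import ctrl gives the robot as it stands. The module is installed in compiled form; this text tells all that it offers.
- The arm moves only by the tool servo_tool, never from a script. Its argument "motion" is one flat list of numbers, 4 for each row, row after row: the shift along the tool's x, y, z in mm, then the turn about the tool's x in degrees. In form: [dx, dy, dz, roll, dx, dy, dz, roll, ...]. A call has 1 to 20 rows; each row is the pose to reach, as a shift and turn from the pose commanded when the call began, along the tool's axes at that moment; what a row does not reach only later rows make up. A row lasts 1/8 s, in which the tool goes at most 62.5 mm and 10.7 degrees, less where a joint would pass 70% of its speed; a pose out of reach is approached as far as the arm can. A call with a gripper value outside its range is refused whole. "gripper" is the opening, from 0 (shut) to 1 (fully open), set as the call begins (left out, the last holds). The fingers move at their own pace and stop on an object; "force" is the grip in N (left out, the last holds). Time passes only in rows, so rows that repeat a pose let the fingers close. It gives the time, the measured TCP pose, the force and the opening at its end, in the units of the state.
- ctrl.get_obs(): the state, without advancing time (a new reading comes with each control period).
- ctrl.camera(name): name is "scene" or "side" or "wrist"; returns a dict with "color" (400x640x3 uint8, red, green, blue), "z_map" (400x640 float32, m along the optical axis (not along the pixel's ray), 0 where there is no reading), "fx", "fy", "cx", "cy" (pixels), "rvec" (rotation vector, rad) and "tvec" (3), from world to camera coordinates, as OpenCV has them. Camera axes: x right, y down, z forward; pixel columns grow to the right and rows downward; lengths in m; the calibration is good to about 2 mm. A picture is of the moment at which its call begins.
- ctrl.hand_in(): hands the job in, once; it reports no verdict.
The state is a dict: "time_s": time; "qpos": joint angles; "joint_vel": joint speeds; "tau": joint torques, N m; "ee_pos": TCP position; "eef_rot": TCP orientation; "force": force on the tool from outside, world axes, zero at the start; "moment": the same for the moment, N m; "grip_width": finger opening in m.
Only numpy, scipy, OpenCV 4.12 (cv2) and the standard library are available. Lean on these libraries where they do the work, as an engineer would, in place of code of your own. Each camera call takes 0.05 s, during which the arm holds its last target.

## Working session

There is one attempt and no reset: what is moved stays moved. The work goes in short steps, Python scripts to look and compute and a tool call to move; the robot and the scene stay as the last step left them, time stands still between calls to the robot, and variables do not carry over. Pictures are saved under pics/ and viewed, and the job is handed in when it is done.

Besides the shell and the picture viewer there is one more tool, called after ">>>" as name(argument=value, ...), one argument or row to a line, values as JSON. servo_tool: Moves the arm, as the interface text tells. Its arguments: {"type":"object","properties":{"motion":{"type":"array","items":{"type":"number"}},"gripper":{"type":"number"},"force":{"type":"number"}},"required":["motion"]}

```bash
mkdir -p pics; cat > h.py <<'E'
import numpy as np, cv2
from station import ctrl
def cam(n):
    c=ctrl.camera(n); R,_=cv2.Rodrigues(np.array(c['rvec'],float)); t=np.array(c['tvec'],float).ravel()
    c['R']=R; c['t']=t; c['K']=np.array([[c['fx'],0,c['cx']],[0,c['fy'],c['cy']],[0,0,1]]); return c
def save(c,n): cv2.imwrite(f'pics/{n}.png',c['color'][:,:,::-1])
def ray(c,u,v,z):
    d=c['R'].T@np.array([(u-c['cx'])/c['fx'],(v-c['cy'])/c['fy'],1]); o=-c['R'].T@c['t']
    return o+d*(z-o[2])/d[2]
def cloud(c):
    Z=c['z_map']; v,u=np.mgrid[:400,:640]
    P=np.stack([(u-c['cx'])/c['fx']*Z,(v-c['cy'])/c['fy']*Z,Z],-1)
    W=(P-c['t'])@c['R']; W[Z==0]=np.nan; return W
def proj(c,P):
    q=c['R']@np.array(P)+c['t']; return q[0]/q[2]*c['fx']+c['cx'],q[1]/q[2]*c['fy']+c['cy']
E
python3 - <<'E'
from h import *
print(ctrl.get_obs())
for n in('scene','side','wrist'):
    c=cam(n); save(c,n+'0'); print(n,-c['R'].T@c['t'],c['R'][2],c['fx'])
E
```

```text
{'time_s': 0.0, 'qpos': array([-6.66292984e-02,  3.00468566e-01,  1.52160524e+00, -9.69001781e-07,
        1.32072585e+00, -6.66140877e-02]), 'joint_vel': array([ 4.31221431e-04,  1.10260540e-03,  2.30636692e-03, -4.56304325e-04,
       -1.29761091e-06,  3.81630280e-05]), 'tau': array([-1.53750298e-03, -5.31805658e+01, -3.52735734e+01,  7.07558286e-02,
        2.43994006e-02, -4.79655944e-05]), 'ee_pos': array([ 5.49719710e-01, -5.98999002e-07,  2.04877510e-01]), 'eef_rot': array([3.07575617, 1.56958932, 3.0757412 ]), 'force': array([ 0.28147192,  0.3392243 , -0.03569784]), 'moment': array([-0.03062192, -0.04174579,  0.03002056]), 'grip_width': 0.09367481659475814}
scene [1.32230326 0.10828423 1.07740545] [-0.65196283 -0.02576865 -0.75781294] 471.54254686748254
side [0.39362776 0.87681497 0.95284731] [ 0.03624172 -0.6898579  -0.72303707] 381.1167633354496
wrist [0.55020977 0.06932912 0.38391565] [-0.00166165 -0.23790068 -0.97128806] 345.0943746128355
```

View pics/scene0.png

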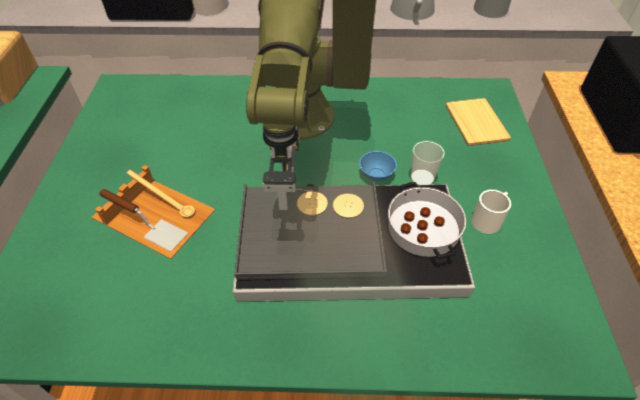

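View pics/side0.png

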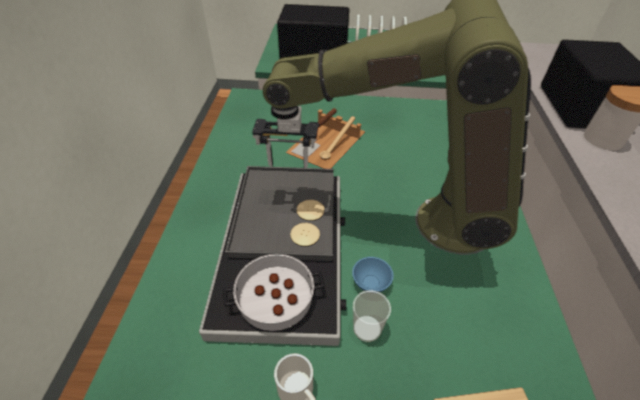

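View pics/wrist0.png

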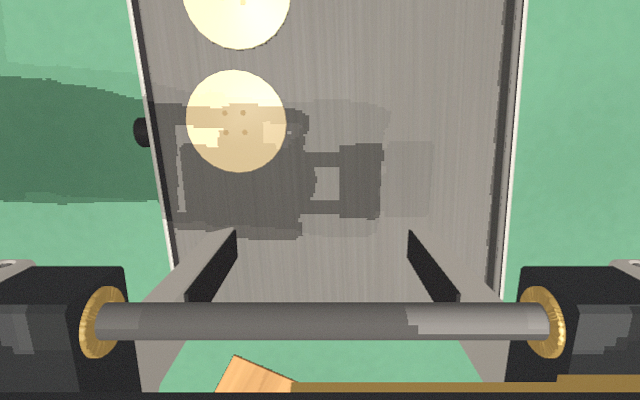

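```bash
cat >> h.py <<'E'
from scipy.spatial.transform import Rotation as Ro
def T():
    o=ctrl.get_obs(); return o, Ro.from_euler('xyz',o['eef_rot']).as_matrix()
E
python3 - <<'E'
from h import *
o,R=T(); print(R.round(3))
S={n:cam(n) for n in('scene','side','wrist')}
for n in S:
    W=cloud(S[n]); np.save(n+'W.npy',W)
    # crackers: pale on griddle
    hsv=cv2.cvtColor(S[n]['color'],cv2.COLOR_RGB2HSV)
    m=(W[...,2]>.085)&(W[...,2]<.098)&(hsv[...,0]>15)&(hsv[...,0]<32)&(hsv[...,1]>50)&(hsv[...,2]>120)&(W[...,0]<.7)&(W[...,1]>-.35)&(W[...,1]<.15)
    k,l,st,ce=cv2.connectedComponentsWithStats(m.astype(np.uint8))
    for i in range(1,k):
        if st[i,4]>100:
            P=W[l==i]; print(n,st[i,4],ce[i].round(1),np.round((P.min(0)+P.max(0))/2,4),np.round(np.ptp(P,0),4), ray(S[n],*ce[i],.092).round(4))
# pixels coordinates of scene points
W=cloud(S['scene'])
for u,v in [(244,187),(240,272),(384,268),(376,187),(470,292),(448,187),(236,290)]:
    print((u,v),W[v-2:v+3,u-2:u+3].reshape(-1,3)[12].round(3), ray(S['scene'],u,v,.06).round(3))
# griddle face points
m=(W[...,2]>.077)&(W[...,2]<.083)&(W[...,1]<.2)&(W[...,1]>-.4)
P=W[m][:,:2]; print(np.median(W[m][:,2]), cv2.minAreaRect(P.astype(np.float32)*1000), len(P))
m=(W[...,2]>.055)&(W[...,2]<.066)
P=W[m][:,:2]; print(np.median(W[m][:,2]), cv2.minAreaRect(P.astype(np.float32)*1000), len(P))
E
```

```text
[[-0.001  0.     1.   ]
 [ 0.     1.    -0.   ]
 [-1.     0.    -0.001]]
scene 532 [312.1 202.9] [0.48   0.066  0.0906] [0.0842 0.0832 0.0111] [0.4839 0.0666 0.092 ]
scene 139 [338.8 205. ] [0.4852 0.1378 0.0898] [0.0734 0.0222 0.0087] [0.4899 0.1398 0.092 ]
side 408 [310.2 209.7] [0.4791 0.0634 0.0904] [0.0798 0.0848 0.0105] [0.4789 0.0696 0.092 ]
side 125 [306.1 226.8] [0.4842 0.1351 0.0902] [0.0721 0.0294 0.0089] [0.4842 0.1401 0.092 ]
wrist 5022 [239.2 133.7] [0.4773 0.0545 0.0895] [0.0836 0.0651 0.0087] [0.4811 0.0544 0.092 ]
(244, 187) [ 0.428 -0.128  0.091] [ 0.401 -0.136  0.06 ]
(240, 272) [ 0.712 -0.101  0.095] [ 0.69  -0.108  0.06 ]
(384, 268) [0.689 0.25  0.092] [0.669 0.255 0.06 ]
(376, 187) [0.389 0.25  0.058] [0.391 0.249 0.06 ]
(470, 292) [0.715 0.469 0.031] [0.732 0.459 0.06 ]
(448, 187) [ 0.33   0.48  -0.001] [0.387 0.459 0.06 ]
(236, 290) [ 0.739 -0.112  0.057] [ 0.741 -0.111  0.06 ]
0.0795837064824132 ((5.5545654296875, -98.62789916992188), (1437.4964599609375, 525.9512939453125), 4.66583251953125) 7986
0.05971516765129144 ((137.64129638671875, 24.4708251953125), (2582.39404296875, 1213.885009765625), 89.8983154296875) 8598
```

```bash
python3 - <<'E'
from h import *
c=cam('scene'); im=c['color'][170:280,70:240]; cv2.imwrite('pics/rest0.png',cv2.resize(im,None,fx=4,fy=4,interpolation=cv2.INTER_CUBIC)[:,:,::-1])
im=c['color'][170:280,300:480]; cv2.imwrite('pics/pan0.png',cv2.resize(im,None,fx=4,fy=4,interpolation=cv2.INTER_CUBIC)[:,:,::-1])
c=cam('side');im=c['color'][85:195,260:400]; cv2.imwrite('pics/rests0.png',cv2.resize(im,None,fx=5,fy=5,interpolation=cv2.INTER_CUBIC)[:,:,::-1])
E
```

```text
(no output)
```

View pics/rest0.png

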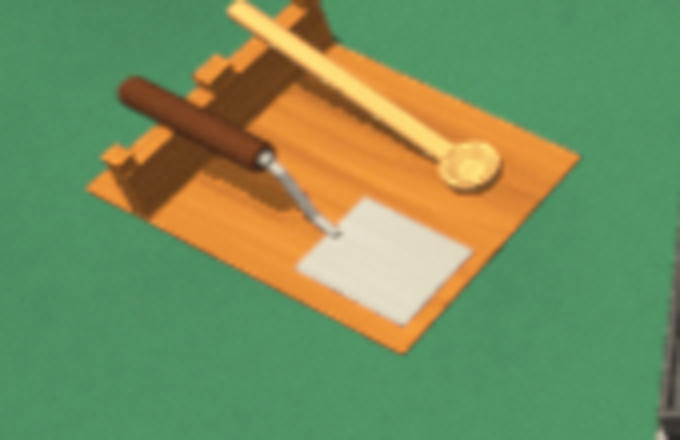

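View pics/rests0.png

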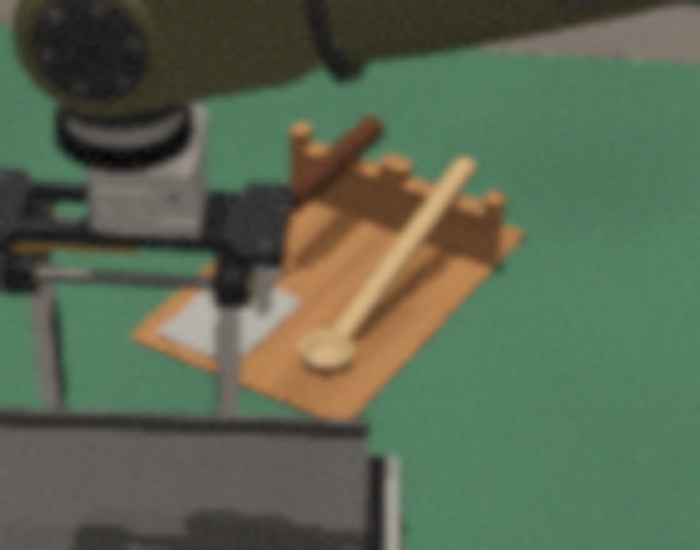

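View pics/pan0.png

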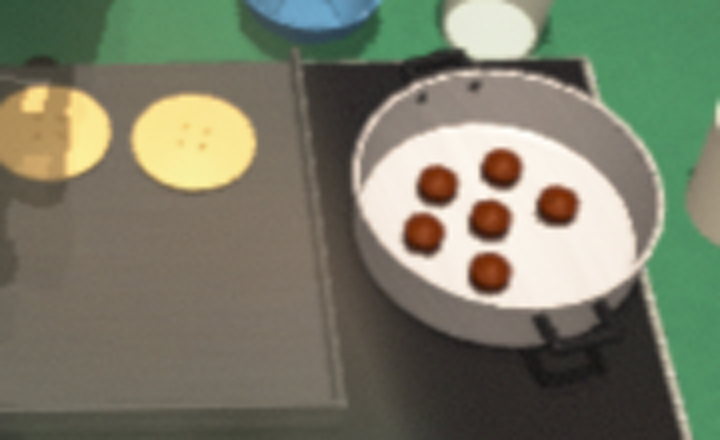

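```bash
python3 - <<'E'
from h import *
c=cam('scene')
def r(u,v,z,n=''): p=ray(c,70+(u-1.5)/4,170+(v-1.5)/4,z); print(n,p.round(4)); return p
for q in[(88,187),(402,352),(580,157),(335,40)]: r(*q,.004,'board')
B=[r(*q,.0055,'blade') for q in[(365,197),(470,250),(405,325),(297,267)]]
b=np.mean(B,0); print('blade c',b)
h0=r(132,90,.064,'hend'); h1=r(262,155,.064,'hfront')
d=h1-h0; print('handle yaw',np.arctan2(d[1],d[0]),np.linalg.norm(d)); d=b-h0; print('yaw end-blade',np.arctan2(d[1],d[0]),np.linalg.norm(d))
s=r(470,165,.015,'spoon bowl'); e=r(235,8,.069,'spoon end'); d=s-e; print(np.arctan2(d[1],d[0]),np.linalg.norm(d[:2]))
c=cam('side')
def r2(u,v,z,n=''): p=ray(c,260+(u-2)/5,85+(v-2)/5,z); print(n,p.round(4)); return p
s=r2(328,350,.015,'side bowl'); e=r2(465,163,.069,'side end')
h0=r2(375,127,.064,'hend')
r2(523,233,.004,'board'); r2(337,420,.004,'board'); r2(133,335,.004,'board')
E
```

```text
board [ 0.4766 -0.5816  0.004 ]
board [ 0.6144 -0.3173  0.004 ]
board [ 0.4394 -0.2251  0.004 ]
board [ 0.3255 -0.4376  0.004 ]
blade [ 0.4821 -0.375   0.0055]
blade [ 0.5281 -0.2884  0.0055]
blade [ 0.5933 -0.3198  0.0055]
blade [ 0.546  -0.4077  0.0055]
blade c [ 0.53736153 -0.34770819  0.0055    ]
hend [ 0.4339 -0.5417  0.064 ]
hfront [ 0.4924 -0.4303  0.064 ]
handle yaw 1.0880627870275101 0.12587607719764954
yaw end-blade 1.0810448415748735 0.22753147929806583
spoon bowl [ 0.458 -0.301  0.015]
spoon end [ 0.355 -0.488  0.069]
1.06721131243443 0.21347251413751686
side bowl [ 0.4576 -0.3038  0.015 ]
side end [ 0.3585 -0.4942  0.069 ]
hend [ 0.4362 -0.5489  0.064 ]
board [ 0.304  -0.4932  0.004 ]
board [ 0.4454 -0.2335  0.004 ]
board [ 0.6147 -0.3211  0.004 ]
```

>>> servo_tool(
  motion=[0, -50, -8, 3, 0, -100, -16, 6, 0, -150, -24, 9, 0, -200, -32, 12, 0, -250, -40, 15, 0, -300, -48, 18, 0, -350, -55, 21, 0, -400, -62, 24, 0, -440, -68, 27, 0, -458, -70, 28, 0, -458, -70, 28],
  gripper=0.65,
)

```text
time_s: 1.88
ee_pos: [0.4795, -0.4588, 0.2049]
eef_rot: [2.851, 1.57, 2.361]
force: [-0.1, 0.4, -0.4]
grip_width: 0.061
```

```bash
python3 - <<'E'
from h import *
o,R=T(); print(o['ee_pos'],R.round(3),o['grip_width'])
c=cam('wrist'); save(c,'w1')
for P in [(.537,-.348,.0055),(.4795,-.4585,.064),(.434,-.5417,.064)]: print(proj(c,P))
s=cam('scene'); save(s,'s1')
E
```

```text
[ 0.47950448 -0.45876506  0.20486695] [[-0.     0.471  0.882]
 [ 0.     0.882 -0.471]
 [-1.     0.    -0.001]] 0.061049047779321526
(np.float64(320.788817365985), np.float64(59.51288207960408))
(np.float64(322.05349710542384), np.float64(190.1983328957304))
(np.float64(321.101712293403), np.float64(281.71831871981306))
```

View pics/w1.png

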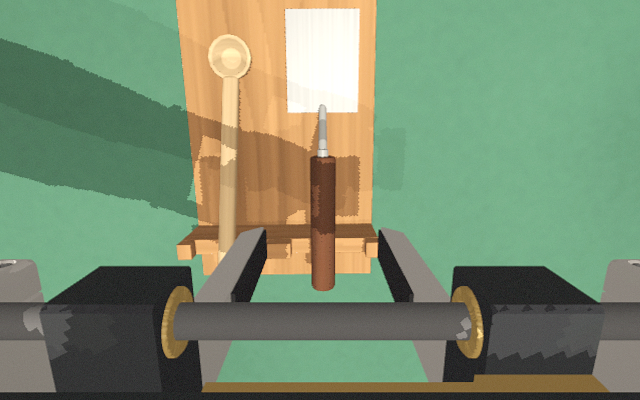

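View pics/s1.png

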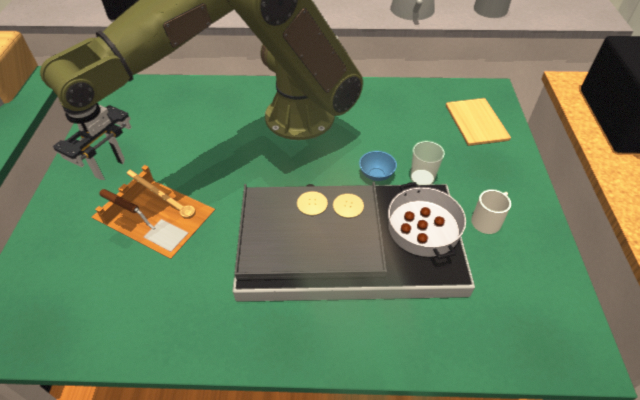

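>>> servo_tool(
  motion=[40, 0, 0, 0, 80, 0, 0, 0, 115, 0, 0, 0, 140, 0, 0, 0, 155, 0, 0, 0, 160, 0, 0, 0, 160, 0, 0, 0],
)

```text
time_s: 2.85
ee_pos: [0.4803, -0.458, 0.0462]
eef_rot: [-0.327, 1.57, -0.815]
force: [-0.8, -0.3, -0.2]
grip_width: 0.061
```

>>> servo_tool(
  motion=[0, 0, 0, 0, 0, 0, 0, 0, 0, 0, 0, 0, 0, 0, 0, 0, 0, 0, 0, 0, 0, 0, 0, 0],
  gripper=0,
  force=60,
)

```text
time_s: 3.6
ee_pos: [0.48, -0.458, 0.0455]
eef_rot: [-0.693, 1.571, -1.182]
force: [-0.1, -0.6, 1.3]
grip_width: 0.0229
```

```bash
python3 - <<'E'
from h import *
o,R=T(); print(o['ee_pos'],o['grip_width'],o['force'])
c=cam('wrist'); save(c,'w2')
s=cam('scene'); save(s,'s2')
W=cloud(s); hsv=cv2.cvtColor(s['color'],cv2.COLOR_RGB2HSV)
m=(W[...,2]>.084)&(W[...,2]<.1)&(hsv[...,0]>15)&(hsv[...,0]<32)&(hsv[...,1]>50)&(hsv[...,2]>120)&(W[...,0]<.7)&(W[...,1]>-.35)&(W[...,1]<.24)
k,l,st,ce=cv2.connectedComponentsWithStats(m.astype(np.uint8))
for i in range(1,k):
  if st[i,4]>60:
    P=W[l==i]; print(st[i,4],ce[i].round(1),np.round((P.min(0)+P.max(0))/2,4),np.round(np.ptp(P,0),4), ray(s,*ce[i],.089).round(4))
# griddle extents
m=(W[...,2]>.076)&(W[...,2]<.084)&(W[...,0]<.72)&(W[...,0]>.3)&(W[...,1]>-.2)&(W[...,1]<.3)
k,l,st,ce=cv2.connectedComponentsWithStats(m.astype(np.uint8)); i=1+np.argmax(st[1:,4]); P=W[l==i]
print(np.median(P[:,2]),cv2.minAreaRect((P[:,:2]*1000).astype(np.float32)),np.percentile(P[:,0],[1,99]),np.percentile(P[:,1],[1,99]))
m=(W[...,2]>.055)&(W[...,2]<.064)&(W[...,0]<.8)&(W[...,0]>.3)&(W[...,1]>-.2)&(W[...,1]<.6)
k,l,st,ce=cv2.connectedComponentsWithStats(m.astype(np.uint8)); P=W[l>0]; print(np.median(P[:,2]),cv2.minAreaRect((P[:,:2]*1000).astype(np.float32)))
# pan
m=(W[...,2]>.110)&(W[...,2]<.122)&(W[...,0]<.8)&(W[...,0]>.3)&(W[...,1]>.23)&(W[...,1]<.48)
P=W[m]; print('rim',len(P),cv2.minEnclosingCircle((P[:,:2]*1000).astype(np.float32)),P[:,2].max())
E
```

```text
[ 0.47999529 -0.45804189  0.04551613] 0.022883929344259698 [-0.066217   -0.57872595  1.34636643]
548 [312.2 203. ] [0.479  0.0644 0.0904] [0.0837 0.0864 0.0127] [0.4819 0.0667 0.089 ]
559 [348.3 205.3] [0.485  0.1654 0.0904] [0.0846 0.0825 0.0123] [0.4876 0.1659 0.089 ]
0.07931937270916964 ((551.6346435546875, 62.620216369628906), (289.2917785644531, 361.81011962890625), 2.566045045852661) [0.41132739 0.69357107] [-0.11425791  0.24176051]
0.05932893170869198 ((625.6657104492188, 271.84515380859375), (391.2445068359375, 736.7294921875), 40.77345657348633)
rim 652 ((481.4629211425781, 402.1357421875), 186.0533447265625) 0.12135840326364356
```

>>> servo_tool(
  motion=[-10, 0, 0, 0, -30, 0, 0, 0, -60, 0, 0, 0, -95, 0, 0, 0, -130, 0, 0, 0, -165, 0, 0, 0, -190, 0, 0, 0, -200, 0, 0, 0, -200, 0, 0, 0],
)

```text
time_s: 4.82
ee_pos: [0.48, -0.458, 0.246]
eef_rot: [-0.355, 1.57, -0.843]
force: [0.3, -0.4, -2.5]
grip_width: 0.0226
```

```bash
python3 - <<'E'
from h import *
o,R=T(); print(o['ee_pos'],R.round(3),o['grip_width'],o['force'],o['moment'])
c=cam('wrist'); save(c,'w3')
W=cloud(c)
g=c['color'].min(2); m=(g>150)&(W[...,2]>.1); P=W[m]; print(len(P))
L=(P-o['ee_pos'])@R; L=L[(L[:,1]>.06)]  # tool coords
A=np.c_[L[:,1:],np.ones(len(L))]; s=np.linalg.lstsq(A,L[:,0],rcond=None)[0]; print('plane',s, np.std(A@s-L[:,0]),L.min(0),L.max(0))
E
```

```text
[ 0.47998796 -0.45799259  0.24596993] [[ 0.001  0.469  0.883]
 [-0.001  0.883 -0.469]
 [-1.    -0.     0.001]] 0.022588634020581987 [ 0.33300406 -0.39727462 -2.51056331] [-0.10201522  0.07782716  0.04555363]
14027
plane [ 3.62947139e-02 -7.54452642e-05  3.79365358e-02] 0.0013234109964941206 [ 0.02710663  0.06420818 -0.03745512] [0.04504993 0.13459219 0.03663316]
```

View pics/w3.png

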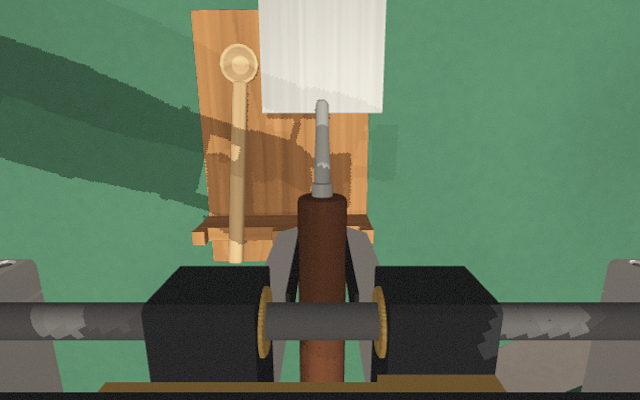

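>>> servo_tool(
  motion=[0, 25, -22, -3, 0, 60, -52, -6, 0, 100, -85, -9, 0, 140, -120, -12, 0, 180, -155, -16, 0, 220, -190, -20, 0, 255, -222, -24, 0, 280, -248, -27, 0, 296, -262, -28, 0, 296, -262, -28],
)

```text
time_s: 6.12
ee_pos: [0.3872, -0.0728, 0.2449]
eef_rot: [2.845, 1.57, 2.847]
force: [0.4, 0.3, -1.3]
grip_width: 0.0228
```

```bash
python3 - <<'E'
from h import *
o,R=T(); print(o['ee_pos'],R.round(3),o['grip_width'],o['force'],o['moment'])
c=cam('wrist'); save(c,'w4')
c=cam('scene'); save(c,'s4')
c=cam('side'); save(c,'d4')
E
```

```text
[ 0.38721158 -0.07284396  0.24491565] [[-0.001 -0.002  1.   ]
 [ 0.     1.     0.002]
 [-1.     0.    -0.001]] 0.022829603042078768 [ 0.36280042  0.31499177 -1.29332813] [-0.17244862  0.02266512 -0.06814097]
```

View pics/w4.png

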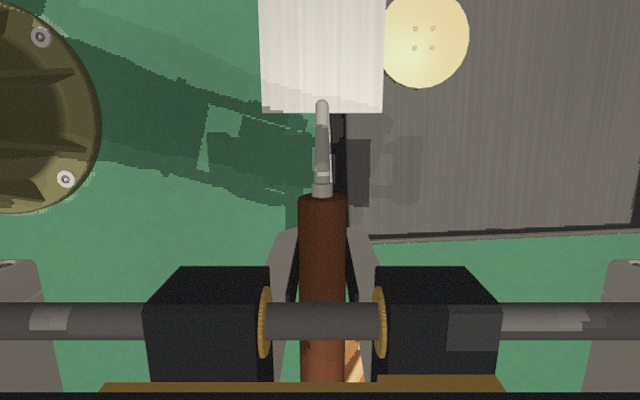

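View pics/d4.png

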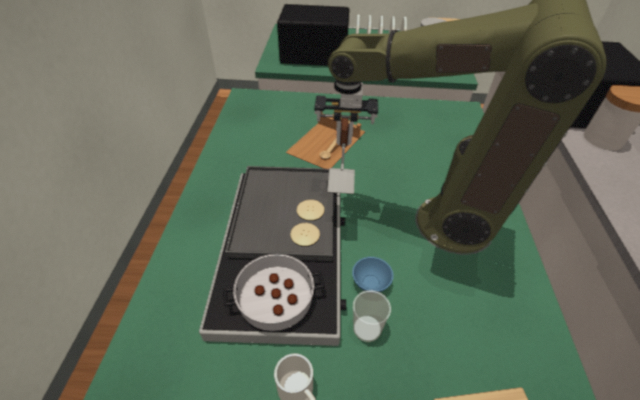

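>>> servo_tool(
  motion=[25, 0, 0, 0, 55, 0, 0, 0, 85, 0, 0, 0, 105, 0, 0, 0, 115, 0, 0, 0, 117, 0, 0, 0, 118, 0, 0, 0, 118, 0, 0, 0],
)

```text
time_s: 7.28
ee_pos: [0.3879, -0.0738, 0.1279]
eef_rot: [-0.284, 1.57, -0.285]
force: [0.6, 0.0, -0.9]
grip_width: 0.0229
```

>>> servo_tool(
  motion=[0.5, 0, 0, 0, 1, 0, 0, 0, 1, 0, 0, 0, 1, 0, 0, 0],
)

```text
time_s: 7.78
ee_pos: [0.3876, -0.0736, 0.1265]
eef_rot: [-1.853, 1.571, -1.853]
force: [-0.4, 0.1, -1.4]
grip_width: 0.0229
```

>>> servo_tool(
  motion=[0.5, 0, 0, 0, 1, 0, 0, 0, 1, 0, 0, 0, 1, 0, 0, 0],
)

```text
time_s: 8.28
ee_pos: [0.3876, -0.0736, 0.1255]
eef_rot: [1.901, 1.571, 1.901]
force: [-0.0, -0.5, -1.2]
grip_width: 0.0228
```

>>> servo_tool(
  motion=[0.5, 0, 0, 0, 1, 0, 0, 0, 1, 0, 0, 0, 1, 0, 0, 0],
)

```text
time_s: 8.78
ee_pos: [0.3876, -0.0737, 0.1245]
eef_rot: [-0.517, 1.571, -0.517]
force: [0.8, -0.5, -1.9]
grip_width: 0.0226
```

```bash
python3 - <<'E'
from h import *
c=cam('scene'); im=c['color'][150:280,220:400]; cv2.imwrite('pics/a5.png',cv2.resize(im,None,fx=4,fy=4,interpolation=cv2.INTER_CUBIC)[:,:,::-1])
o,R=T(); c=cam('wrist'); W=cloud(c); g=c['color'].min(2)
v,u=np.mgrid[:400,:640]; m=(g>150)&(u>265)&(u<375)&(v<95); 
for a,b in[(0,20),(70,95)]:
    mm=m&(v>=a)&(v<b); print(W[mm].mean(0),W[mm].std(0))
# griddle face
mm=(u>480)&(u<560)&(v>100)&(v<180); print('face',W[mm].mean(0))
save(c,'w5')
E
```

```text
[nan nan nan] [nan nan nan]
[nan nan nan] [nan nan nan]
face [nan nan nan]
```

View pics/a5.png

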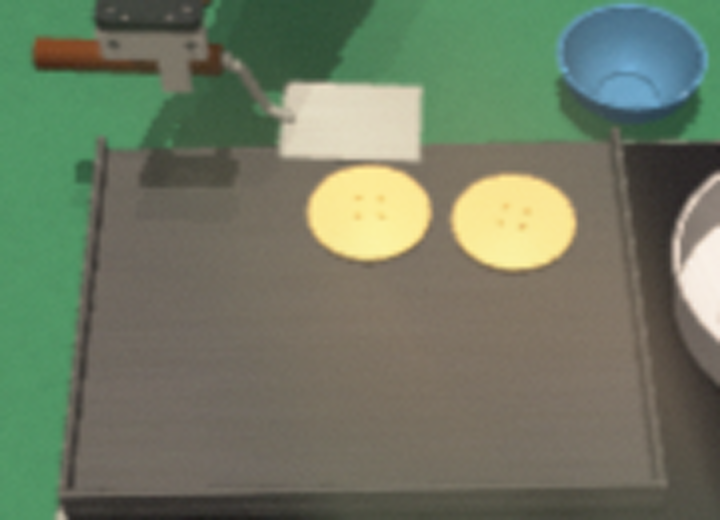

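```bash
python3 - <<'E'
from h import *
o,R=T(); c=cam('wrist'); W=cloud(c); g=c['color'].min(2)
v,u=np.mgrid[:400,:640]; m=(g>150)&(u>265)&(u<375)&(v<95); 
for a,b in[(0,20),(30,60),(70,95)]:
    mm=m&(v>=a)&(v<b); print(np.nanmean(W[mm],0),np.nanstd(W[mm],0))
mm=(u>480)&(u<560)&(v>100)&(v<180); print('face',np.nanmean(W[mm],0))
mm=(u>480)&(u<560)&(v>0)&(v<40); print('face',np.nanmean(W[mm],0))
print(o['force'],o['ee_pos'])
E
```

```text
[0.38671715 0.05534416 0.08217693] [0.01831379 0.00306856 0.00070724]
[0.38673891 0.03637232 0.08256185] [0.01868477 0.00478278 0.00069583]
[0.38664195 0.01519856 0.08303037] [0.01908216 0.00417022 0.00069727]
face [ 0.51465845 -0.02005523  0.07965451]
face [0.50089718 0.04820463 0.08806486]
[ 3.45360436e-02 -4.78293978e-04 -2.17633741e+00] [ 0.38763669 -0.07363847  0.12444864]
```

>>> servo_tool(
  motion=[0.5, 0, 0, 0, 1, 0, 0, 0, 1, 0, 0, 0, 1, 0, 0, 0],
)

```text
time_s: 9.43
ee_pos: [0.3876, -0.0736, 0.1235]
eef_rot: [0.283, 1.571, 0.283]
force: [0.1, 0.5, -1.7]
grip_width: 0.0222
```

>>> servo_tool(
  motion=[0, 0, 4, 0, 0, 0, 9, 0, 0, 0, 14, 0, 0, 0, 18, 0, 0, 0, 22, 0, 0, 0, 25, 0, 0, 0, 25, 0],
)

```text
time_s: 10.3
ee_pos: [0.4128, -0.0736, 0.1234]
eef_rot: [0.63, 1.571, 0.63]
force: [1.0, 1.4, -1.7]
grip_width: 0.0227
```

```bash
cat > look.py <<'E'
import sys
from h import *
n=sys.argv[1]
c=cam('scene'); im=c['color'][150:280,220:400]; cv2.imwrite(f'pics/{n}s.png',cv2.resize(im,None,fx=4,fy=4,interpolation=cv2.INTER_CUBIC)[:,:,::-1])
o,R=T(); print(o['time_s'],o['ee_pos'].round(4),o['force'].round(1))
W=cloud(c); hsv=cv2.cvtColor(c['color'],cv2.COLOR_RGB2HSV)
m=(W[...,2]>.084)&(W[...,2]<.2)&(hsv[...,0]>5)&(hsv[...,0]<32)&(hsv[...,1]>60)&(hsv[...,2]>70)&(W[...,0]<.7)&(W[...,0]>.38)&(W[...,1]>-.14)&(W[...,1]<.245)
k,l,st,ce=cv2.connectedComponentsWithStats(m.astype(np.uint8))
for i in range(1,k):
  if st[i,4]>60:
    P=W[l==i]; print(st[i,4],ce[i].round(1),'c',np.round((P.min(0)+P.max(0))/2,4),'ext',np.round(np.ptp(P,0),4), ray(c,*ce[i],.089).round(4),hsv[l==i].mean(0).round())
E
python3 look.py a6
```

```text
10.35 [ 0.4126 -0.0736  0.1234] [ 0.1 -0.  -0.9]
66 [244.7 170.9] c [ 0.4201 -0.1115  0.1485] ext [0.0195 0.0565 0.0146] [ 0.3632 -0.1352  0.089 ] [ 13. 141. 104.]
1105 [326.1 204.4] c [0.4838 0.1046 0.0911] ext [0.0922 0.1654 0.0141] [0.4861 0.1052 0.089 ] [ 25. 100. 247.]
```

View pics/a6s.png

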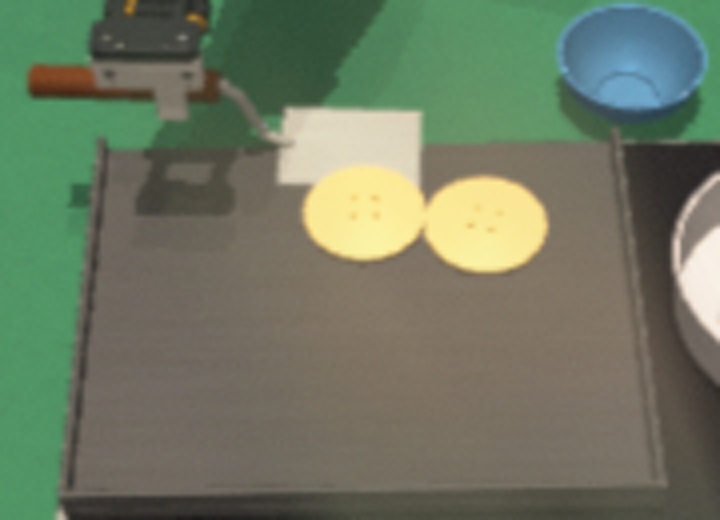

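>>> servo_tool(
  motion=[-2, 0, 0, 0, -6, 0, 0.3, 0, -12, 0, 1.1, 0, -18, 0, 2.5, 0, -24, 0, 4.3, 0, -30, 0, 7, 0, -36, 0, 10, 0, -36, 0, 10, 0],
)

```text
time_s: 11.35
ee_pos: [0.423, -0.0737, 0.1598]
eef_rot: [-0.228, 1.57, -0.228]
force: [-0.6, 0.5, -1.6]
grip_width: 0.0229
```

```bash
python3 look.py a7
```

```text
11.4 [ 0.4227 -0.0736  0.1595] [-0.1 -1.3 -1.1]
69 [242.4 164.1] c [ 0.431  -0.112   0.1867] ext [0.0167 0.0554 0.0172] [ 0.3352 -0.1455  0.089 ] [ 13. 148. 101.]
1245 [324.3 203.3] c [0.489  0.1052 0.1068] ext [0.084  0.1644 0.0455] [0.4821 0.1    0.089 ] [ 25.  98. 248.]
```

View pics/a7s.png

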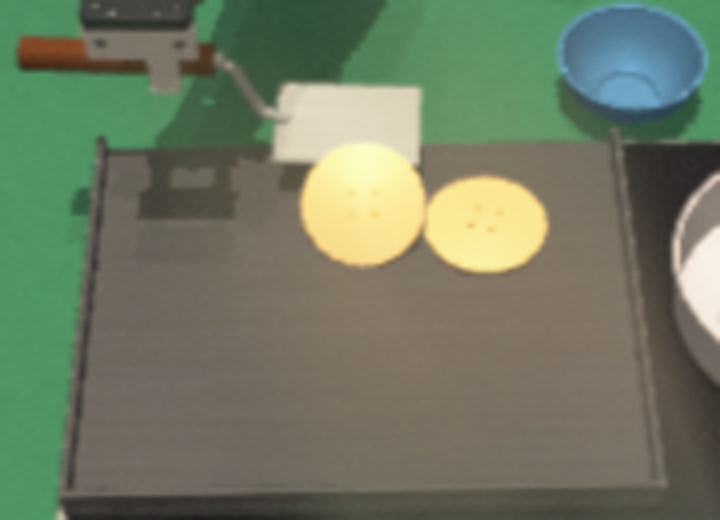

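>>> servo_tool(
  motion=[-5, 0, 3, 0, -10, 0, 7, 0, -15, 0, 11, 0, -19, 0, 16, 0, -23, 0, 21, 0, -26, 0, 27, 0, -28, 0, 33, 0, -30, 0, 39, 0, -31, 0, 45, 0, -31, 0, 52, 0, -31, 0, 59, 0, -30, 0, 66, 0, -29, 0, 73, 0, -27, 0, 80, 0, -27, 0, 80, 0, -27, 0, 80, 0],
)

```text
time_s: 13.4
ee_pos: [0.5025, -0.0736, 0.1864]
eef_rot: [3.045, 1.571, 3.045]
force: [0.1, 0.9, -2.2]
grip_width: 0.0228
```

```bash
python3 look.py a8
```

```text
13.45 [ 0.5025 -0.0736  0.1865] [ 0.5  0.2 -2.1]
562 [341.  206.1] c [0.4888 0.1461 0.0905] ext [0.0848 0.0826 0.0128] [0.4909 0.1461 0.089 ] [ 25. 100. 247.]
637 [307.9 228.5] c [0.5673 0.0575 0.0909] ext [0.0866 0.0819 0.0138] [0.5701 0.0586 0.089 ] [ 14. 163. 191.]
```

View pics/a8s.png

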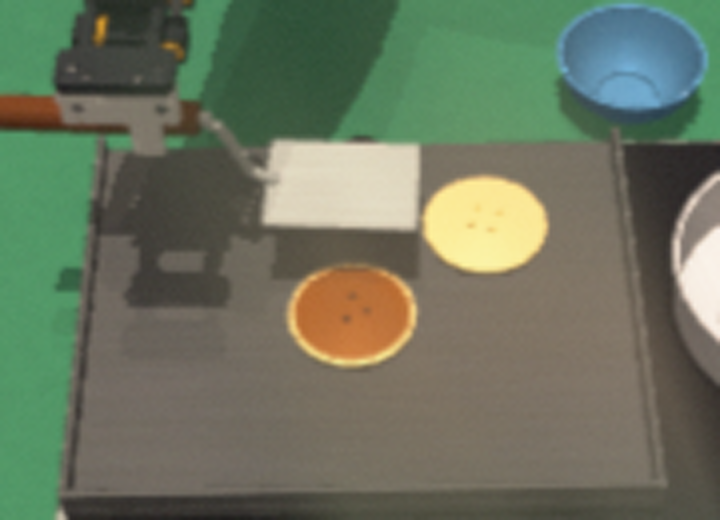

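>>> servo_tool(
  motion=[-10, 0, -20, 0, -10, 0, -50, 0, -10, 20, -80, 0, -10, 45, -100, 0, -10, 70, -107, 0, 0, 83, -107, 0, 20, 83, -107, 0, 40, 83, -107, 0, 54, 83, -107, 0, 60, 83, -107, 0, 62, 83, -107, 0, 63, 83, -107, 0, 63, 83, -107, 0],
)

```text
time_s: 15.08
ee_pos: [0.3958, 0.0093, 0.1238]
eef_rot: [-0.027, 1.57, -0.027]
force: [0.1, 0.6, -0.5]
grip_width: 0.0225
```

```bash
python3 look.py a9
```

```text
15.125 [0.3958 0.0093 0.1238] [ 1.  -1.5 -2. ]
157 [269.6 166. ] c [ 0.4002 -0.0427  0.1492] ext [0.0232 0.087  0.0198] [ 0.3416 -0.0641  0.089 ] [ 14. 141. 104.]
559 [341.1 205.9] c [0.4888 0.1461 0.0903] ext [0.084  0.0825 0.0125] [0.4903 0.1463 0.089 ] [ 24. 102. 245.]
627 [307.9 228.4] c [0.5678 0.0575 0.091 ] ext [0.087  0.0818 0.0137] [0.5699 0.0585 0.089 ] [ 14. 165. 189.]
```

View pics/a9s.png

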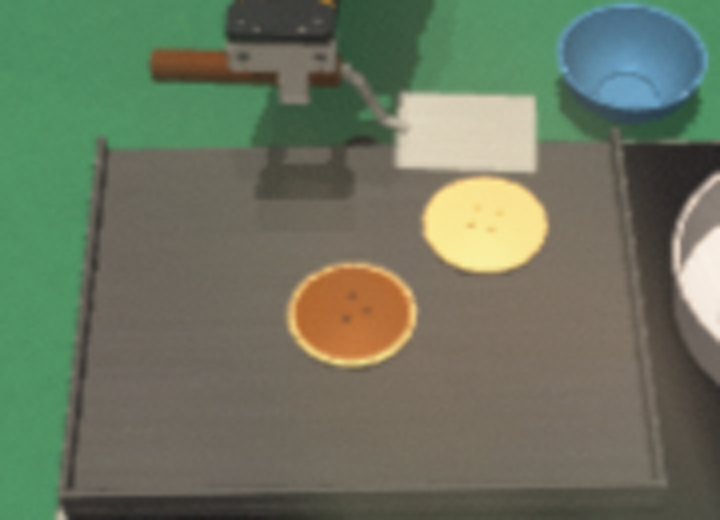

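>>> servo_tool(
  motion=[0.3, 0, 4, 0, 0.3, 0, 9, 0, 0.3, 0, 14, 0, 0.3, 0, 19, 0, 0.3, 0, 24, 0, 0.3, 0, 27, 0, 0.3, 0, 27, 0, -2, 0, 27, 0, -6, 0, 27.3, 0, -12, 0, 28, 0, -18, 0, 29.5, 0, -24, 0, 31.3, 0, -30, 0, 34, 0, -36, 0, 37, 0, -36, 0, 37, 0],
)

```text
time_s: 17.0
ee_pos: [0.433, 0.0093, 0.1598]
eef_rot: [-0.055, 1.57, -0.055]
force: [-0.1, -0.3, -1.5]
grip_width: 0.0227
```

```bash
python3 look.py b1
```

```text
17.05 [0.4327 0.0093 0.1595] [ 0.3  0.5 -2.7]
169 [266.9 166.3] c [ 0.436  -0.0431  0.1867] ext [0.0247 0.0861 0.0165] [ 0.3427 -0.072   0.089 ] [ 14. 141. 105.]
734 [341.3 203.5] c [0.4929 0.1455 0.109 ] ext [0.0785 0.0813 0.05  ] [0.4817 0.1468 0.089 ] [ 24.  97. 246.]
634 [307.9 228.5] c [0.5678 0.0576 0.0903] ext [0.0841 0.0819 0.0125] [0.5702 0.0585 0.089 ] [ 14. 164. 190.]
```

View pics/b1s.png

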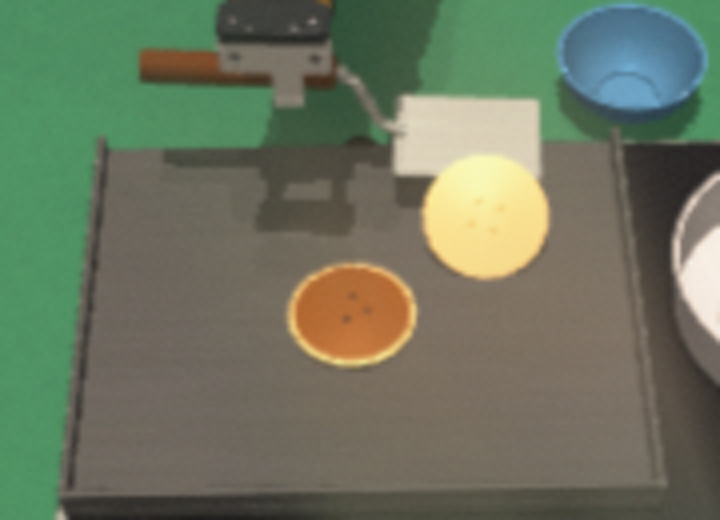

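>>> servo_tool(
  motion=[-5, 0, 3, 0, -10, 0, 7, 0, -15, 0, 11, 0, -19, 0, 16, 0, -23, 0, 21, 0, -26, 0, 27, 0, -28, 0, 33, 0, -30, 0, 39, 0, -31, 0, 45, 0, -31, 0, 52, 0, -31, 0, 59, 0, -30, 0, 66, 0, -29, 0, 73, 0, -27, 0, 80, 0, -27, 0, 80, 0, -27, 0, 80, 0],
)

```text
time_s: 19.05
ee_pos: [0.5125, 0.0094, 0.1864]
eef_rot: [3.053, 1.571, 3.053]
force: [-0.6, 0.6, -0.6]
grip_width: 0.0227
```

```bash
python3 look.py b2
```

```text
19.1 [0.5125 0.0094 0.1865] [ 0.3 -0.9 -1.2]
636 [307.7 228.5] c [0.5677 0.0575 0.0905] ext [0.0853 0.082  0.0127] [0.57   0.0581 0.089 ] [ 14. 157. 172.]
643 [341.6 232. ] c [0.5774 0.1469 0.0917] ext [0.0839 0.0815 0.0153] [0.5793 0.147  0.089 ] [ 14. 165. 189.]
```

View pics/b2s.png

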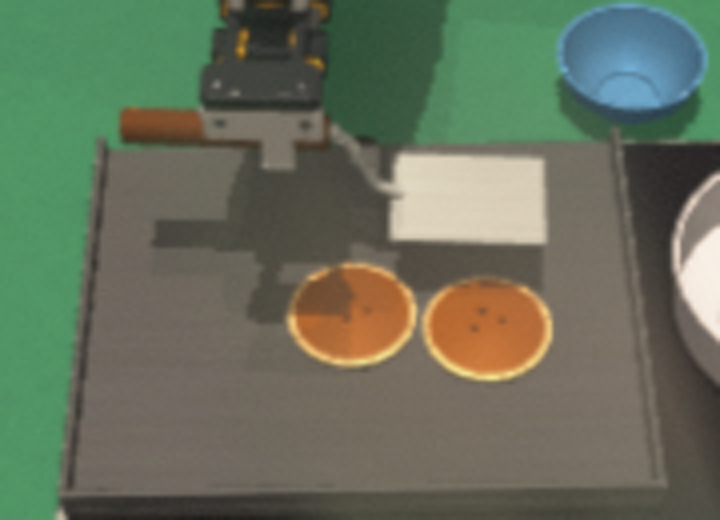

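>>> servo_tool(
  motion=[-20, 0, -8, 0, -45, -20, -20, 0, -60, -60, -32, 3, -60, -105, -32, 6, -60, -150, -32, 9, -60, -195, -32, 12, -60, -240, -32, 15, -60, -285, -32, 18, -60, -330, -32, 21, -60, -375, -32, 24, -60, -415, -32, 26, -60, -445, -32, 27, -60, -462, -32, 28, -60, -467, -32, 28, -60, -467, -32, 28],
)

```text
time_s: 20.98
ee_pos: [0.4806, -0.4573, 0.2464]
eef_rot: [2.42, 1.571, 1.931]
force: [-0.1, 0.9, -1.2]
grip_width: 0.0223
```

```bash
python3 - <<'E'
from h import *
o,R=T(); print(o['ee_pos'],R.round(3))
d=np.array([.48,-.458,.0455])-o['ee_pos']; print(R.T@d)
c=cam('wrist'); save(c,'w6')
E
```

```text
[ 0.48063216 -0.45732601  0.24640551] [[-0.     0.469  0.883]
 [ 0.     0.883 -0.469]
 [-1.     0.    -0.   ]]
[ 0.20090543 -0.00091846 -0.00021186]
```

View pics/w6.png

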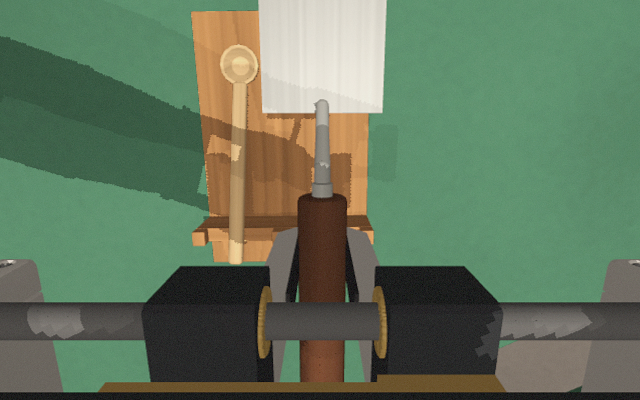

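>>> servo_tool(
  motion=[30, 0, 0, 0, 70, 0, 0, 0, 110, 0, 0, 0, 150, 0, 0, 0, 175, 0, 0, 0, 190, 0, 0, 0, 196, 0, 0, 0, 199, 0, 0, 0, 199, 0, 0, 0],
)

```text
time_s: 22.15
ee_pos: [0.4809, -0.4578, 0.0481]
eef_rot: [-0.334, 1.57, -0.823]
force: [-0.5, -0.5, -0.6]
grip_width: 0.0227
```

>>> servo_tool(
  motion=[0, 0, 0, 0, 0, 0, 0, 0, 0, 0, 0, 0, 0, 0, 0, 0, 0, 0, 0, 0],
  gripper=0.6,
  force=10,
)

```text
time_s: 22.78
ee_pos: [0.4807, -0.4576, 0.0475]
eef_rot: [0.328, 1.571, -0.161]
force: [0.0, -1.5, -0.6]
grip_width: 0.0564
```

>>> servo_tool(
  motion=[-15, 0, 0, 0, -40, 0, 0, 0, -75, 0, 0, 0, -110, 0, 0, 0, -145, 0, 0, 0, -160, 0, 0, 0, -160, 0, 0, 0],
)

```text
time_s: 23.65
ee_pos: [0.4807, -0.4578, 0.2082]
eef_rot: [-0.337, 1.569, -0.825]
force: [-0.3, 0.6, -0.9]
grip_width: 0.0563
```

```bash
python3 - <<'E'
from h import *
o,R=T(); print(o['ee_pos'],R.round(3),o['grip_width'])
c=cam('wrist'); save(c,'w7')
for v0 in range(60,260,15):
  row=c['color'][v0].astype(int); hs=cv2.cvtColor(c['color'][v0:v0+1],cv2.COLOR_RGB2HSV)[0]
E
```

```text
[ 0.4807465  -0.45779404  0.20817887] [[ 0.001  0.469  0.883]
 [-0.001  0.883 -0.469]
 [-1.    -0.     0.001]] 0.05628556369968679
```

View pics/w7.png

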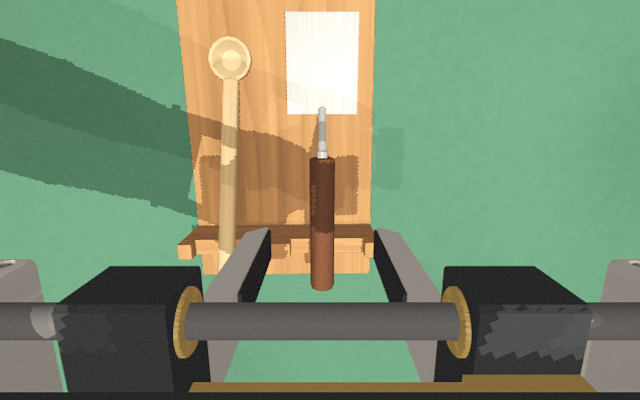

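```bash
python3 - <<'E'
from h import *
o,R=T(); c=cam('wrist')
b=ray(c,230,60,.017); e=ray(c,226,252,.004+.009+(195-18)*.2843+.006)
print(b,e)
for u,v,s in[(230,100,40),(228,150,90),(227,200,140)]: print(u,v,ray(c,u,v,.004+.009+(s-18)*.2843+.006))
W=cloud(c); hsv=cv2.cvtColor(c['color'],cv2.COLOR_RGB2HSV)
# edges of handle on rows
for v in range(90,245,15):
    r=hsv[v,200:260]; print(v,[ (int(a),int(b),int(d)) for a,b,d in r[10:46:3]], W[v,229].round(4))
s=cam('scene'); save(s,'s7'); d=cam('side'); save(d,'d7')
E
```

```text
[ 0.45675496 -0.30560349  0.017     ] [23.30999463 10.77863073 50.3401    ]
230 100 [ 1.73344069 -1.31970418  6.2736    ]
228 150 [ 6.24688491 -1.2273658  20.4886    ]
227 200 [13.07568615  2.4780701  34.7036    ]
90 [(15, 131, 218), (16, 135, 212), (15, 137, 210), (15, 133, 215), (15, 135, 206), (19, 87, 255), (19, 89, 255), (18, 92, 250), (19, 91, 254), (18, 97, 228), (16, 137, 209), (16, 130, 223)] [ 0.4415 -0.3302  0.0205]
105 [(15, 134, 221), (15, 136, 212), (16, 137, 208), (15, 137, 211), (16, 116, 216), (19, 87, 255), (20, 87, 255), (18, 90, 250), (18, 89, 254), (18, 99, 216), (15, 138, 202), (16, 133, 225)] [ 0.4352 -0.3437  0.027 ]
120 [(14, 144, 173), (14, 133, 165), (16, 138, 211), (16, 136, 210), (18, 99, 235), (19, 88, 255), (19, 85, 255), (18, 92, 248), (18, 88, 254), (17, 100, 202), (15, 137, 207), (15, 129, 224)] [ 0.4282 -0.3565  0.0303]
135 [(14, 142, 160), (14, 140, 159), (14, 143, 150), (14, 140, 149), (17, 109, 185), (17, 102, 193), (17, 106, 197), (18, 108, 189), (18, 107, 191), (17, 116, 150), (14, 150, 150), (14, 144, 158)] [ 0.4216 -0.3695  0.035 ]
150 [(15, 
[... 835 characters left out ...]
4, 147, 151)] [ 0.3953 -0.4208  0.0523]
210 [(14, 134, 196), (15, 135, 196), (14, 143, 186), (16, 125, 181), (17, 100, 207), (18, 99, 213), (18, 102, 216), (18, 101, 212), (18, 107, 179), (14, 152, 148), (14, 148, 148), (14, 148, 153)] [ 0.3881 -0.4337  0.0546]
225 [(15, 133, 216), (16, 133, 232), (14, 143, 192), (17, 111, 190), (18, 103, 207), (18, 100, 216), (17, 98, 216), (18, 100, 211), (17, 114, 170), (15, 152, 138), (14, 150, 141), (14, 143, 143)] [ 0.382  -0.4462  0.0599]
240 [(15, 139, 216), (16, 135, 227), (14, 149, 171), (17, 112, 178), (18, 99, 211), (18, 100, 215), (18, 102, 215), (18, 101, 209), (16, 105, 163), (14, 138, 176), (14, 58, 155), (16, 23, 146)] [ 0.375 -0.459  0.063]
```

>>> servo_tool(
  motion=[0, -10, -30, 0, 0, -22, -65, 0, 0, -30, -88, 0, 0, -32, -95, 0, 40, -32, -95, 0, 85, -32, -95, 0, 125, -32, -95, 0, 155, -32, -95, 0, 168, -32, -95, 0, 174, -32, -95, 0, 174, -32, -95, 0],
)

```text
time_s: 25.22
ee_pos: [0.3821, -0.4415, 0.034]
eef_rot: [-0.483, 1.57, -0.972]
force: [-0.7, 0.3, -0.7]
grip_width: 0.0564
```

>>> servo_tool(
  motion=[0, 0, 0, 0, 0, 0, 0, 0, 0, 0, 0, 0, 0, 0, 0, 0, 0, 0, 0, 0, 0, 0, 0, 0],
  gripper=0,
  force=3,
)

```text
time_s: 25.98
ee_pos: [0.3817, -0.4413, 0.0335]
eef_rot: [-1.296, 1.571, -1.785]
force: [-0.9, -0.4, 0.8]
grip_width: 0.0161
```

```bash
python3 - <<'E'
from h import *
o,R=T(); print(o['ee_pos'],o['grip_width'],o['force'])
c=cam('wrist'); save(c,'w8')
E
```

```text
[ 0.38170725 -0.44133318  0.03347541] 0.01609958159392724 [-0.90477872 -0.3762822   0.78870741]
```

View pics/w8.png

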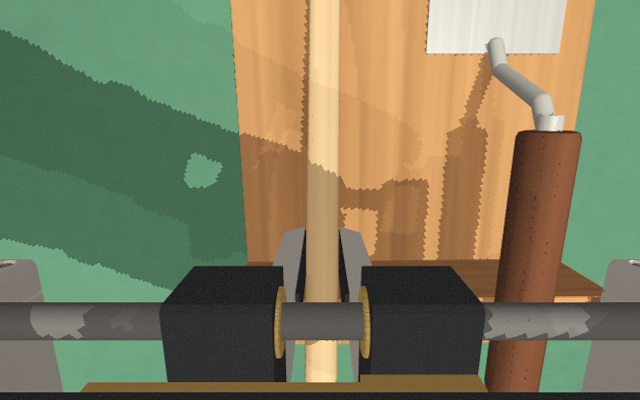

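>>> servo_tool(
  motion=[-10, 0, 0, 0, -25, 0, 0, 0, -45, 0, 0, 0, -70, 0, 0, 0, -95, 0, 0, 0, -120, 0, 0, 0, -145, 0, 0, 0, -165, 0, 0, 0, -180, 0, 0, 0, -180, 0, 0, 0],
)

```text
time_s: 27.28
ee_pos: [0.3819, -0.4415, 0.2148]
eef_rot: [-0.431, 1.569, -0.92]
force: [0.5, 0.6, -1.0]
grip_width: 0.016
```

```bash
python3 - <<'E'
from h import *
o,R=T(); print(o['ee_pos'],o['grip_width'],o['force'])
c=cam('wrist'); save(c,'w9')
s=cam('side'); im=s['color'][60:200,250:410]; cv2.imwrite('pics/d9.png',cv2.resize(im,None,fx=4,fy=4,interpolation=cv2.INTER_CUBIC)[:,:,::-1])
E
```

```text
[ 0.38193162 -0.44153668  0.21477392] 0.016036142831670305 [ 0.4989763   0.55567276 -1.0145485 ]
```

View pics/w9.png

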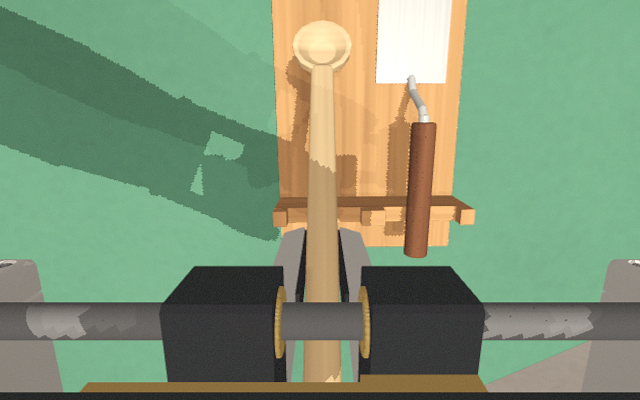

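View pics/d9.png

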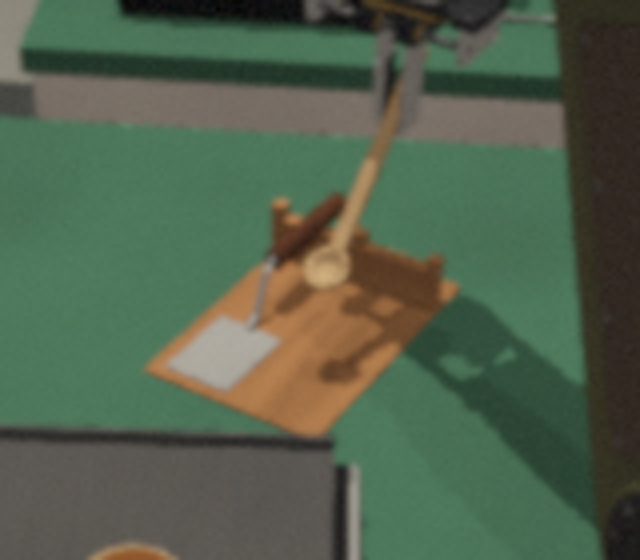

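```bash
cat > pitch.py <<'E'
from h import *
o,R=T(); c=cam('wrist'); W=cloud(c); L=(W-o['ee_pos'])@R
hsv=cv2.cvtColor(c['color'],cv2.COLOR_RGB2HSV)
m=(abs(L[...,2])<.03)&(L[...,1]>.01)&(L[...,0]<o['ee_pos'][2]-.1+.04)&(L[...,0]>-.04)&(hsv[...,0]>12)&(hsv[...,0]<28)&(hsv[...,1]>50)
P=L[m&(abs(L[...,2])<.006)]
m2=np.zeros(0)
h=P[P[:,1]<.6*P[:,1].max()]
print('tool pos',o['ee_pos'].round(4),'bowl-ish max y',P[:,1].max(),'x(down) at far',P[P[:,1]>P[:,1].max()-.03][:,0].mean(),'n',len(P))
if len(h)>20:
  s=np.polyfit(h[:,1],h[:,0],1); print('pitch',np.degrees(np.arctan(s[0])),s)
# bowl: widest
Q=L[m]
for y in np.arange(.02,.2,.01):
  q=Q[(Q[:,1]>y-.005)&(Q[:,1]<y+.005)]
  if len(q)>3: print(round(y,3),len(q),'width',np.ptp(q[:,2]).round(3),'zc',((q[:,2].max()+q[:,2].min())/2).round(4),'down',np.median(q[:,0]).round(4))
E
python3 pitch.py
```

```text
tool pos [ 0.3816 -0.4411  0.2129] bowl-ish max y 0.13730555056901192 x(down) at far 0.0974970754590223 n 4288
pitch 45.199201902552716 [ 1.00697775 -0.02706599]
0.02 709 width 0.016 zc -0.0004 down -0.0064
0.03 635 width 0.016 zc -0.0004 down 0.0037
0.04 575 width 0.016 zc -0.0004 down 0.0138
0.05 495 width 0.016 zc -0.0004 down 0.0238
0.06 452 width 0.016 zc -0.0004 down 0.0338
0.07 417 width 0.016 zc -0.0004 down 0.0439
0.08 363 width 0.015 zc -0.0004 down 0.0541
0.09 337 width 0.016 zc -0.0004 down 0.0641
0.1 420 width 0.031 zc -0.0004 down 0.076
0.11 672 width 0.041 zc -0.0004 down 0.0884
0.12 778 width 0.043 zc -0.0004 down 0.096
0.13 650 width 0.039 zc -0.0004 down 0.0972
0.14 57 width 0.019 zc -0.0008 down 0.0984
```

>>> servo_tool(
  motion=[-30, 0, 0, 0, -60, 0, 0, 0, -30, 0, 0, 0, 0, 0, 0, 0, -40, 0, 0, 0, -60, 0, 0, 0, -30, 0, 0, 0, 0, 0, 0, 0, -40, 0, 0, 0, -60, 0, 0, 0, -30, 0, 0, 0, 0, 0, 0, 0, 0, 0, 0, 0],
)

```text
time_s: 29.05
ee_pos: [0.3811, -0.4405, 0.211]
eef_rot: [2.707, 1.566, 2.218]
force: [0.4, -0.4, 0.5]
grip_width: 0.016
```

```bash
python3 pitch.py
```

```text
tool pos [ 0.3811 -0.4405  0.211 ] bowl-ish max y 0.1053385326989219 x(down) at far 0.12052326462435668 n 3040
pitch 58.69528633272346 [ 1.64440629 -0.02945046]
0.02 720 width 0.016 zc -0.0005 down 0.0037
0.03 578 width 0.016 zc -0.0004 down 0.0202
0.04 483 width 0.016 zc -0.0005 down 0.0368
0.05 403 width 0.016 zc -0.0005 down 0.0533
0.06 329 width 0.016 zc -0.0005 down 0.0696
0.07 323 width 0.026 zc -0.0005 down 0.0869
0.08 555 width 0.04 zc -0.0005 down 0.1079
0.09 610 width 0.041 zc -0.0005 down 0.1209
0.1 454 width 0.039 zc -0.0005 down 0.125
0.11 16 width 0.013 zc -0.0005 down 0.1273
```

>>> servo_tool(
  motion=[0, 0, 0, 0, 0, 0, 0, 0, 0, 0, 0, 0, 0, 0, 0, 0],
  force=50,
)

```text
time_s: 29.6
ee_pos: [0.3817, -0.4413, 0.2137]
eef_rot: [-0.484, 1.57, -0.973]
force: [-0.1, 0.4, -0.3]
grip_width: 0.0155
```

```bash
cat > pan.py <<'E'
from h import *
from scipy.optimize import least_squares
for n,g in(('scene',(426,221)),('side',(274,288))):
    c=cam(n); save(c,n+'p'); W=cloud(c); p=ray(c,*g,.118); print(n,'guess',p)
    d=np.hypot(W[...,0]-p[0],W[...,1]-p[1])
    m=(W[...,2]>.113)&(W[...,2]<.122)&(d>.08)&(d<.115); P=W[m]
    f=least_squares(lambda q:np.hypot(P[:,0]-q[0],P[:,1]-q[1])-q[2],[*p[:2],.1],loss='soft_l1',f_scale=.002); print('rim',len(P),f.x.round(4),np.median(abs(f.fun)).round(4))
    q=f.x
    m=(W[...,2]>.063)&(W[...,2]<.070)&(np.hypot(W[...,0]-q[0],W[...,1]-q[1])<.085); print('floor',W[m].mean(0),m.sum())
    hsv=cv2.cvtColor(c['color'],cv2.COLOR_RGB2HSV)
    m=((hsv[...,0]<12)|(hsv[...,0]>172))&(hsv[...,1]>110)&(hsv[...,2]>30)&(np.hypot(W[...,0]-q[0],W[...,1]-q[1])<.09)
    k,l,st,ce=cv2.connectedComponentsWithStats(m.astype(np.uint8))
    for i in range(1,k):
        if st[i,4]>20: print('nut',st[i,4],ce[i].round(1),(ray(c,*ce[i],.08)[:2]-q[:2]).round(3))
    if n=='scene':
        for nm,(u,v,z) in dict(mug=(489,212,.05),jug=(426,163,.06),bowl=(377,166,.03)).items(): print(nm,ray(c,u,v,z).round(3))
E
python3 pan.py; python3 look.py c1; python3 pitch.py | head -2
```

```text
scene guess [0.56037675 0.36385614 0.118     ]
rim 276 [0.543  0.3676 0.0977] 0.001
floor [0.53406975 0.37673229 0.06580899] 1217
nut 61 [425.  211.4] [-0.046  0.008]
nut 68 [409.  215.8] [-0.03  -0.037]
nut 69 [439. 221.] [-0.014  0.041]
nut 68 [421.9 224.2] [-0.002 -0.006]
nut 69 [405.4 227.9] [ 0.012 -0.051]
nut 72 [421.9 237.8] [ 0.043 -0.011]
mug [0.47  0.562 0.05 ]
jug [0.289 0.407 0.06 ]
bowl [0.275 0.261 0.03 ]
side guess [0.54014421 0.37145086 0.118     ]
rim 405 [0.5411 0.3664 0.0978] 0.0008
floor [0.54490273 0.36620224 0.06646198] 1982
nut 58 [273.5 277.9] [ 0.012 -0.049]
nut 59 [288.2 283.3] [-0.029 -0.035]
nut 64 [259.1 289.9] [ 0.044 -0.009]
nut 61 [275.6 293. ] [-0.001 -0.004]
nut 65 [291.9 298.9] [-0.045  0.01 ]
nut 68 [277.8 309.5] [-0.014  0.043]
29.75 [ 0.3817 -0.4413  0.2135] [-0.  -0.   0.1]
627 [307.9 228.5] c [0.5672 0.0576 0.0903] ext [0.0843 0.0816 0.0122] [0.5702 0.0585 0.089 ] [ 14. 168. 192.]
647 [341.6 231.9] c [0.5771 0.1469 0.0905] ext [0.0858 0.0815 0.013 ] [0.5791 0.1472 0.089 ] [ 14. 171. 195.]
tool pos [ 0.3817 -0.4413  0.2135] bowl-ish max y 0.10538222257509525 x(down) at far 0.12089618683661289 n 3039
pitch 58.7098450660941 [ 1.64534788 -0.02950385]
```

>>> servo_tool(
  motion=[-25, 0, 0, 0, -55, 5, -2, 0, -80, 20, -6, 0, -90, 50, -15, 0, -90, 90, -27, 0, -90, 135, -41, 0, -90, 185, -56, 0, -90, 235, -72, 0, -90, 285, -87, 0, -90, 335, -102, 0, -90, 385, -117, 0, -90, 435, -132, 0, -90, 485, -148, 0, -90, 535, -163, 0, -90, 585, -178, 0, -90, 635, -193, 0, -90, 680, -207, 0, -90, 715, -218, 0, -90, 737, -224, 0, -90, 744, -227, 0],
)

```text
time_s: 32.3
ee_pos: [0.5305, 0.3231, 0.3029]
eef_rot: [-2.169, 1.57, -2.656]
force: [-0.1, -0.3, 0.3]
grip_width: 0.0155
```

```bash
cat > sp.py <<'E'
from h import *
o,R=T(); b=o['ee_pos']+R@np.array([.1185,.0876,-.0005]); print(o['time_s'],'tcp',o['ee_pos'].round(4),'bowl',b.round(4),'rel pan',(b-[.542,.367,.06]).round(4),'axes y',R[:,1].round(3),'z',R[:,2].round(3),'F',o['force'].round(1))
E
python3 sp.py; python3 pitch.py|head -2; python3 - <<'E'
from h import *
c=cam('scene'); im=c['color'][120:280,300:520]; cv2.imwrite('pics/p2.png',cv2.resize(im,None,fx=3.5,fy=3.5,interpolation=cv2.INTER_CUBIC)[:,:,::-1])
save(cam('wrist'),'w10')
E
```

```text
32.3 tcp [0.5305 0.3231 0.3029] bowl [0.571  0.4007 0.1843] rel pan [0.029  0.0337 0.1243] axes y [ 0.469  0.883 -0.001] z [ 0.883 -0.469 -0.   ] F [-0.1 -0.3  0.3]
tool pos [0.5305 0.3231 0.3029] bowl-ish max y 0.10535549691313423 x(down) at far 0.12054002897758133 n 3039
pitch 58.703315346932236 [ 1.64492547 -0.02947632]
```

View pics/p2.png

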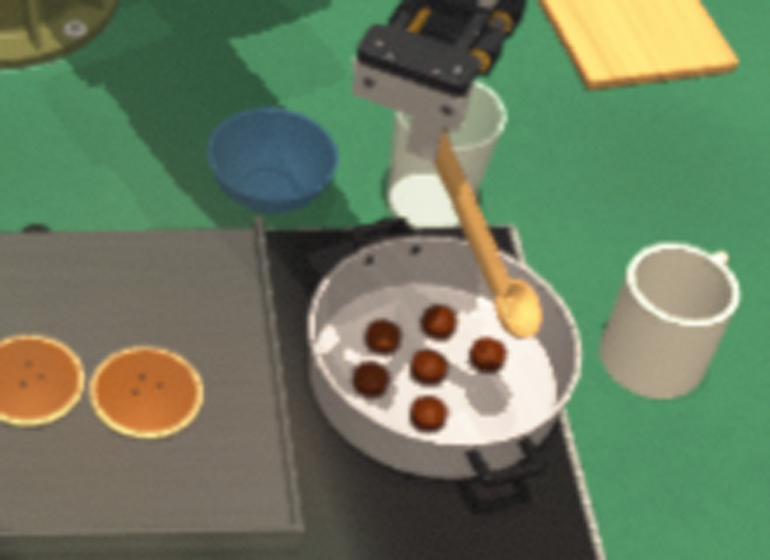

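View pics/w10.png

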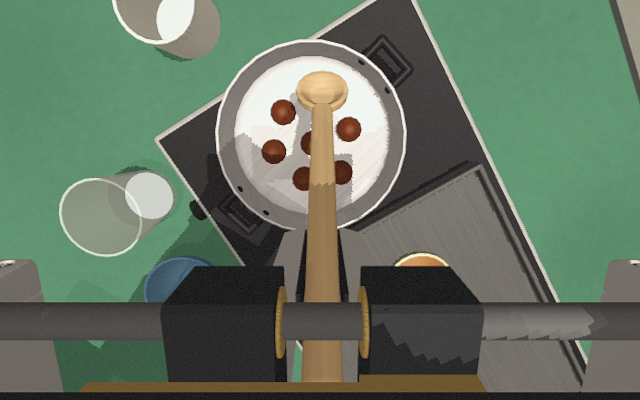

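>>> servo_tool(
  motion=[25, 0, 0, 0, 50, 0, 0, 0, 72, 0, 0, 0, 88, 0, 0, 0, 96, 0, 0, 0, 100, 0, 0, 0, 100, 0, 0, 0],
)

```text
time_s: 33.33
ee_pos: [0.5307, 0.3222, 0.2038]
eef_rot: [0.901, 1.57, 0.412]
force: [-0.3, -0.1, -0.5]
grip_width: 0.0155
```

```bash
python3 sp.py; python3 - <<'E'
import numpy as np
# circle radius 45: start bowl world angle ~49deg, CCW; tool y at 62deg world, tool z at -28 deg
th0=np.arctan2(.0337,.029); r0=np.hypot(.029,.0337); print(th0,r0)
r=45.
out=[]
for i in range(1,21):
    a=th0+2*np.pi*i/20
    d=r*np.array([np.cos(a),np.sin(a)])-r*np.array([np.cos(th0),np.sin(th0)])
    y=d@[.469,.883]; z=d@[.883,-.469]; out+= [0,round(y),round(z),0]
print(out)
E
```

```text
33.325 tcp [0.5307 0.3222 0.2038] bowl [0.5714 0.3998 0.0853] rel pan [0.0294 0.0328 0.0253] axes y [0.47  0.883 0.   ] z [ 0.883 -0.47   0.   ] F [-0.3 -0.1 -0.5]
0.860218361609802 0.044459982006294155
[0, 1, -14, 0, 0, -3, -28, 0, 0, -10, -40, 0, 0, -21, -49, 0, 0, -34, -54, 0, 0, -48, -55, 0, 0, -62, -51, 0, 0, -74, -44, 0, 0, -83, -33, 0, 0, -88, -20, 0, 0, -89, -6, 0, 0, -85, 8, 0, 0, -78, 20, 0, 0, -67, 29, 0, 0, -54, 34, 0, 0, -40, 35, 0, 0, -26, 31, 0, 0, -14, 24, 0, 0, -5, 13, 0, 0, 0, 0, 0]
```

>>> servo_tool(
  motion=[0, 1, -14, 0, 0, -3, -28, 0, 0, -10, -40, 0, 0, -21, -49, 0, 0, -34, -54, 0, 0, -48, -55, 0, 0, -62, -51, 0, 0, -74, -44, 0, 0, -83, -33, 0, 0, -88, -20, 0, 0, -89, -6, 0, 0, -85, 8, 0, 0, -78, 20, 0, 0, -67, 29, 0, 0, -54, 34, 0, 0, -40, 35, 0, 0, -26, 31, 0, 0, -14, 24, 0, 0, -5, 13, 0, 0, 0, 0, 0],
)

```text
time_s: 35.83
ee_pos: [0.5295, 0.3227, 0.2032]
eef_rot: [-1.962, 1.569, -2.45]
force: [-2.3, -3.6, 0.3]
grip_width: 0.016
```

```bash
python3 sp.py; python3 pitch.py|head -2; python3 - <<'E'
from h import *
c=cam('scene'); im=c['color'][120:280,300:520]; cv2.imwrite('pics/p3.png',cv2.resize(im,None,fx=3.5,fy=3.5,interpolation=cv2.INTER_CUBIC)[:,:,::-1])
E
```

```text
35.825 tcp [0.5295 0.3227 0.2032] bowl [0.57   0.4001 0.0846] rel pan [0.028  0.0331 0.0246] axes y [ 0.469  0.883 -0.002] z [ 0.883 -0.469 -0.001] F [-2.3 -3.6  0.3]
tool pos [0.5295 0.3227 0.2032] bowl-ish max y 0.10463069173589991 x(down) at far 0.12145282281798107 n 3008
pitch 59.02880193397693 [ 1.66617612 -0.02942033]
```

View pics/p3.png

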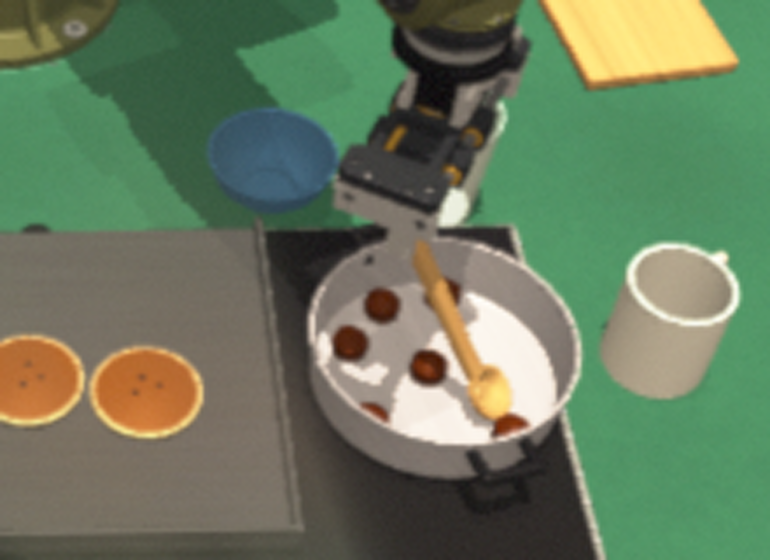

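>>> servo_tool(
  motion=[0, 1, -14, 0, 0, -3, -28, 0, 0, -10, -40, 0, 0, -21, -49, 0, 0, -34, -54, 0, 0, -48, -55, 0, 0, -62, -51, 0, 0, -74, -44, 0, 0, -83, -33, 0, 0, -88, -20, 0, 0, -89, -6, 0, 0, -85, 8, 0, 0, -78, 20, 0, 0, -67, 29, 0, 0, -54, 34, 0, 0, -40, 35, 0, 0, -26, 31, 0, 0, -14, 24, 0, 0, -5, 13, 0, 0, 0, 0, 0],
)

```text
time_s: 38.42
ee_pos: [0.5296, 0.3224, 0.2033]
eef_rot: [-1.696, 1.568, -2.184]
force: [-3.3, -6.5, 1.3]
grip_width: 0.0155
```

>>> servo_tool(
  motion=[0, 1, -14, 0, 0, -3, -28, 0, 0, -10, -40, 0, 0, -21, -49, 0, 0, -34, -54, 0, 0, -48, -55, 0, 0, -62, -51, 0, 0, -74, -44, 0, 0, -83, -33, 0, 0, -88, -20, 0, 0, -89, -6, 0, 0, -85, 8, 0, 0, -78, 20, 0, 0, -67, 29, 0, 0, -54, 34, 0, 0, -40, 35, 0, 0, -26, 31, 0, 0, -14, 24, 0, 0, -5, 13, 0, 0, 0, 0, 0],
)

```text
time_s: 40.92
ee_pos: [0.5299, 0.3229, 0.2034]
eef_rot: [-1.612, 1.57, -2.101]
force: [-1.3, -3.5, 1.9]
grip_width: 0.016
```

```bash
python3 sp.py; python3 pitch.py|head -2; python3 - <<'E'
from h import *
c=cam('scene'); im=c['color'][120:280,300:520]; cv2.imwrite('pics/p4.png',cv2.resize(im,None,fx=3.5,fy=3.5,interpolation=cv2.INTER_CUBIC)[:,:,::-1])
E
```

```text
40.925 tcp [0.5299 0.3229 0.2034] bowl [0.5705 0.4005 0.0848] rel pan [0.0285 0.0335 0.0248] axes y [ 0.469  0.883 -0.   ] z [ 0.883 -0.469 -0.   ] F [-1.3 -3.5  1.9]
tool pos [0.5299 0.3229 0.2034] bowl-ish max y 0.13329283381387286 x(down) at far 0.127842756990259 n 3016
pitch 59.425293112934455 [ 1.69261255 -0.03007976]
```

View pics/p4.png

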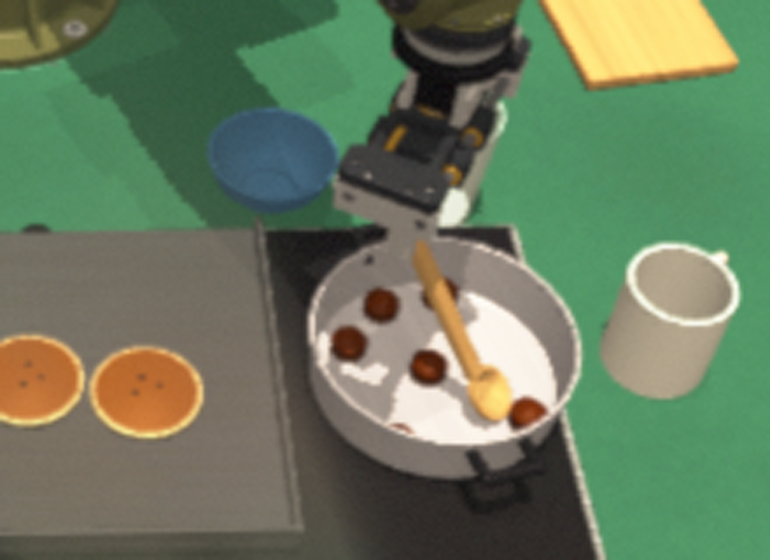

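>>> servo_tool(
  motion=[0, 1, -14, 0, 0, -3, -28, 0, 0, -10, -40, 0, 0, -21, -49, 0, 0, -34, -54, 0, 0, -48, -55, 0, 0, -62, -51, 0, 0, -74, -44, 0, 0, -83, -33, 0, 0, -88, -20, 0, 0, -89, -6, 0, 0, -85, 8, 0, 0, -78, 20, 0, 0, -67, 29, 0, 0, -54, 34, 0, 0, -40, 35, 0, 0, -26, 31, 0, 0, -14, 24, 0, 0, -5, 13, 0, 0, 0, 0, 0],
)

```text
time_s: 43.52
ee_pos: [0.5301, 0.3229, 0.2032]
eef_rot: [-1.754, 1.571, -2.243]
force: [0.5, 0.1, -1.5]
grip_width: 0.0157
```

>>> servo_tool(
  motion=[0, 1, -14, 0, 0, -3, -28, 0, 0, -10, -40, 0, 0, -21, -49, 0, 0, -34, -54, 0, 0, -48, -55, 0, 0, -62, -51, 0, 0, -74, -44, 0, 0, -83, -33, 0, 0, -88, -20, 0, 0, -89, -6, 0, 0, -85, 8, 0, 0, -78, 20, 0, 0, -67, 29, 0, 0, -54, 34, 0, 0, -40, 35, 0, 0, -26, 31, 0, 0, -14, 24, 0, 0, -5, 13, 0, 0, 0, 0, 0],
)

```text
time_s: 46.02
ee_pos: [0.5303, 0.3229, 0.2031]
eef_rot: [-1.351, 1.571, -1.84]
force: [-0.1, 0.2, -1.1]
grip_width: 0.0155
```

>>> servo_tool(
  motion=[0, 1, -14, 0, 0, -3, -28, 0, 0, -10, -40, 0, 0, -21, -49, 0, 0, -34, -54, 0, 0, -48, -55, 0, 0, -62, -51, 0, 0, -74, -44, 0, 0, -83, -33, 0, 0, -88, -20, 0, 0, -89, -6, 0, 0, -85, 8, 0, 0, -78, 20, 0, 0, -67, 29, 0, 0, -54, 34, 0, 0, -40, 35, 0, 0, -26, 31, 0, 0, -14, 24, 0, 0, -5, 13, 0, 0, 0, 0, 0],
)

```text
time_s: 48.52
ee_pos: [0.5304, 0.3232, 0.2033]
eef_rot: [0.855, 1.57, 0.367]
force: [-0.4, -0.1, -0.7]
grip_width: 0.0154
```

```bash
python3 sp.py; python3 pitch.py|head -2; python3 - <<'E'
import numpy as np
th0=.86;r=45.;out=[]
for i in range(1,21):
    a=th0+2*np.pi*i/20; rr=45-min(i*4,15) if i<18 else [37,41,45][i-18]
    d=rr*np.array([np.cos(a),np.sin(a)])-r*np.array([np.cos(th0),np.sin(th0)])
    out+= [0,round(d@[.469,.883]),round(d@[.883,-.469]),0]
print(out)
from h import *
c=cam('scene'); im=c['color'][120:280,300:520]; cv2.imwrite('pics/p5.png',cv2.resize(im,None,fx=3.5,fy=3.5,interpolation=cv2.INTER_CUBIC)[:,:,::-1])
E
```

```text
48.525 tcp [0.5304 0.3232 0.2033] bowl [0.5711 0.4008 0.0848] rel pan [0.0291 0.0338 0.0248] axes y [0.469 0.883 0.   ] z [ 0.883 -0.469  0.   ] F [-0.4 -0.1 -0.7]
tool pos [0.5304 0.3232 0.2033] bowl-ish max y 0.10460999846585754 x(down) at far 0.120630123046151 n 3019
pitch 58.8983093396577 [ 1.65760835 -0.02938349]
[0, -3, -14, 0, 0, -10, -25, 0, 0, -19, -32, 0, 0, -29, -36, 0, 0, -37, -39, 0, 0, -47, -40, 0, 0, -56, -37, 0, 0, -64, -32, 0, 0, -70, -25, 0, 0, -73, -17, 0, 0, -74, -7, 0, 0, -71, 2, 0, 0, -66, 10, 0, 0, -59, 16, 0, 0, -51, 19, 0, 0, -41, 20, 0, 0, -32, 18, 0, 0, -19, 18, 0, 0, -9, 11, 0, 0, 0, 0, 0]
```

View pics/p5.png

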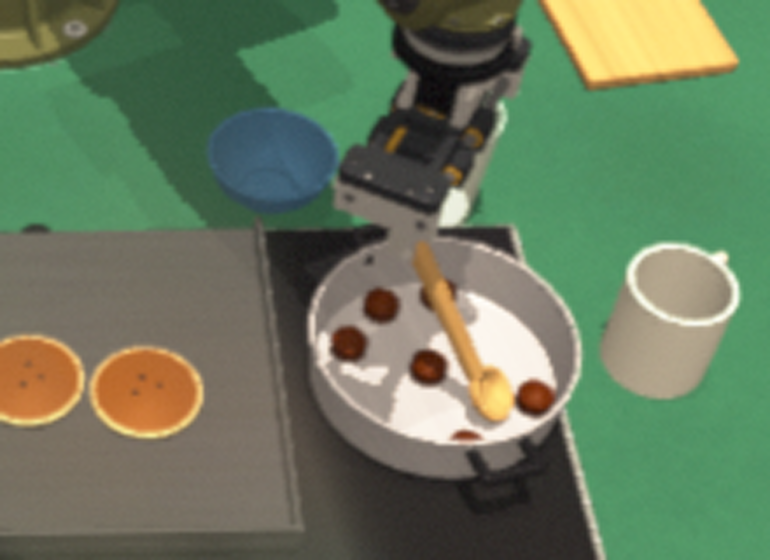

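>>> servo_tool(
  motion=[0, -3, -14, 0, 0, -10, -25, 0, 0, -19, -32, 0, 0, -29, -36, 0, 0, -37, -39, 0, 0, -47, -40, 0, 0, -56, -37, 0, 0, -64, -32, 0, 0, -70, -25, 0, 0, -73, -17, 0, 0, -74, -7, 0, 0, -71, 2, 0, 0, -66, 10, 0, 0, -59, 16, 0, 0, -51, 19, 0, 0, -41, 20, 0, 0, -32, 18, 0, 0, -19, 18, 0, 0, -9, 11, 0, 0, 0, 0, 0],
)

```text
time_s: 51.12
ee_pos: [0.5303, 0.3231, 0.2033]
eef_rot: [-2.326, 1.571, -2.815]
force: [0.5, -0.4, -0.6]
grip_width: 0.0156
```

>>> servo_tool(
  motion=[0, 1, -14, 0, 0, -3, -28, 0, 0, -10, -40, 0, 0, -21, -49, 0, 0, -34, -54, 0, 0, -48, -55, 0, 0, -62, -51, 0, 0, -74, -44, 0, 0, -83, -33, 0, 0, -88, -20, 0, 0, -89, -6, 0, 0, -85, 8, 0, 0, -78, 20, 0, 0, -67, 29, 0, 0, -54, 34, 0, 0, -40, 35, 0, 0, -26, 31, 0, 0, -14, 24, 0, 0, -5, 13, 0, 0, 0, 0, 0],
)

```text
time_s: 53.62
ee_pos: [0.5306, 0.323, 0.2031]
eef_rot: [0.618, 1.571, 0.13]
force: [0.2, -0.5, -0.6]
grip_width: 0.0158
```

```bash
python3 sp.py; python3 pitch.py|head -2
```

```text
53.625 tcp [0.5306 0.323  0.2031] bowl [0.5713 0.4006 0.0846] rel pan [0.0293 0.0336 0.0246] axes y [0.469 0.883 0.   ] z [ 0.883 -0.469  0.   ] F [ 0.2 -0.5 -0.6]
tool pos [0.5306 0.323  0.2031] bowl-ish max y 0.1015881444016959 x(down) at far 0.12218835973159084 n 2888
pitch 60.088194296256326 [ 1.7382244 -0.0288414]
```

>>> servo_tool(
  motion=[-15, 0, 0, 0, -35, 0, 0, 0, -60, 0, 0, 0, -85, 0, 0, 0, -100, 0, 0, 0, -100, 0, 0, 0],
)

```text
time_s: 54.42
ee_pos: [0.531, 0.3221, 0.3047]
eef_rot: [0.969, 1.569, 0.48]
force: [0.3, -0.4, 0.1]
grip_width: 0.0157
```

```bash
python3 pan.py; python3 look.py c2;python3 - <<'E'
from h import *
c=cam('scene'); im=c['color'][120:280,300:520]; cv2.imwrite('pics/p6.png',cv2.resize(im,None,fx=3.5,fy=3.5,interpolation=cv2.INTER_CUBIC)[:,:,::-1])
E
```

```text
scene guess [0.56037675 0.36385614 0.118     ]
rim 278 [0.5435 0.3679 0.0977] 0.0009
floor [0.5350428  0.37303535 0.06571847] 1406
nut 64 [424.7 203.4] [-0.075  0.01 ]
nut 68 [408.4 206.7] [-0.062 -0.036]
nut 68 [399.2 217.9] [-0.022 -0.065]
nut 79 [452.9 229.4] [0.013 0.074]
mug [0.47  0.562 0.05 ]
jug [0.289 0.407 0.06 ]
bowl [0.275 0.261 0.03 ]
side guess [0.54014421 0.37145086 0.118     ]
rim 398 [0.5411 0.3665 0.0978] 0.0009
floor [0.54044556 0.36734653 0.0663924 ] 1947
nut 56 [286.5 274.4] [-0.021 -0.063]
nut 57 [300.1 284.5] [-0.061 -0.034]
nut 33 [246.4 286.1] [ 0.079 -0.017]
nut 55 [302.5 300. ] [-0.073  0.011]
nut 68 [245.5 301.9] [0.071 0.029]
nut 29 [264.8 317.9] [0.014 0.068]
54.575 [0.5304 0.322  0.3024] [ 0.2  0.7 -0.2]
636 [307.8 228.4] c [0.5685 0.0577 0.0901] ext [0.0857 0.0815 0.0121] [0.5699 0.0584 0.089 ] [ 14. 168. 193.]
636 [341.6 231.8] c [0.5762 0.147  0.0905] ext [0.0857 0.0816 0.0128] [0.5788 0.147  0.089 ] [ 14. 173. 196.]
```

View pics/p6.png

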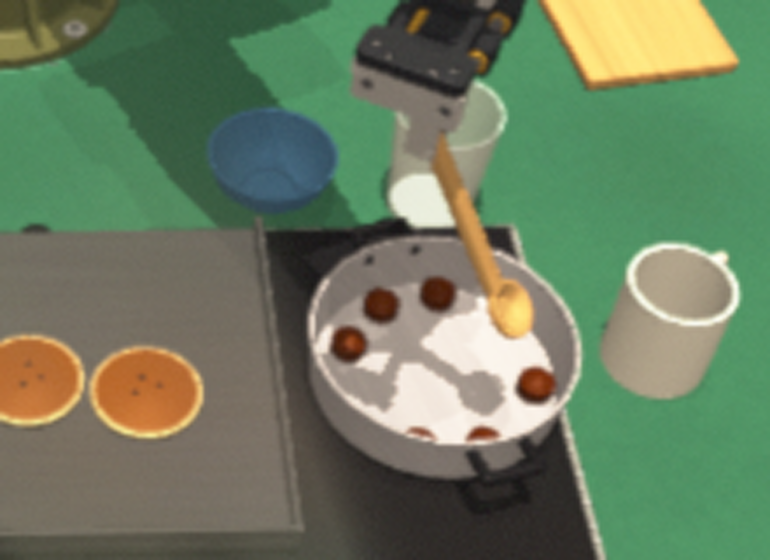

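>>> servo_tool(
  motion=[0, -10, 3, 0, 0, -30, 10, 0, 0, -60, 20, 0, 0, -100, 34, 0, 0, -145, 49, 0, 0, -195, 66, 0, 0, -245, 83, 0, 0, -295, 100, 0, 0, -345, 117, 0, 0, -395, 133, 0, 0, -445, 150, 0, 0, -495, 167, 0, 0, -545, 184, 0, 0, -590, 199, 0, 0, -630, 212, 0, 0, -655, 221, 0, 0, -667, 225, 0, 0, -670, 226, 0, 0, -670, 226, 0],
)

```text
time_s: 57.0
ee_pos: [0.4157, -0.3749, 0.3035]
eef_rot: [0.572, 1.571, 0.083]
force: [-0.3, 0.4, -0.4]
grip_width: 0.0158
```

```bash
python3 sp.py; python3 pitch.py; python3 - <<'E'
from h import *
save(cam('wrist'),'w12')
E
```

```text
57.0 tcp [ 0.4157 -0.3749  0.3035] bowl [ 0.4564 -0.2973  0.185 ] rel pan [-0.0856 -0.6643  0.125 ] axes y [0.469 0.883 0.   ] z [ 0.883 -0.469  0.   ] F [-0.3  0.4 -0.4]
tool pos [ 0.4157 -0.3749  0.3035] bowl-ish max y 0.10159912787146032 x(down) at far 0.12218528721864846 n 2883
pitch 60.05758735801581 [ 1.73607818 -0.02878638]
0.02 720 width 0.016 zc -0.0005 down 0.0062
0.03 567 width 0.016 zc -0.0005 down 0.0238
0.04 462 width 0.016 zc -0.0006 down 0.0408
0.05 382 width 0.016 zc -0.0008 down 0.0582
0.06 322 width 0.016 zc -0.0006 down 0.0756
0.07 398 width 0.033 zc -0.0004 down 0.0967
0.08 581 width 0.041 zc -0.001 down 0.1173
0.09 600 width 0.042 zc -0.0005 down 0.1253
0.1 230 width 0.033 zc -0.0009 down 0.1278
```

View pics/w12.png

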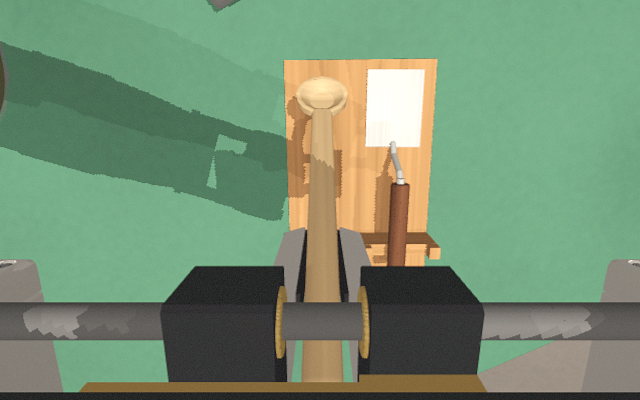

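>>> servo_tool(
  motion=[30, 0, 0, 0, 65, 0, 0, 0, 100, 0, 0, 0, 130, 0, 0, 0, 150, 0, 0, 0, 159, 0, 0, 0, 162, 0, 0, 0, 162, 0, 0, 0],
)

```text
time_s: 58.1
ee_pos: [0.4158, -0.3755, 0.1421]
eef_rot: [-0.31, 1.57, -0.798]
force: [0.2, -0.1, -0.3]
grip_width: 0.0153
```

>>> servo_tool(
  motion=[2, 0, 0, 0, 4, 0, 0, 0, 4, 0, 0, 0, 4, 0, 0, 0],
)

```text
time_s: 58.6
ee_pos: [0.4158, -0.3762, 0.1386]
eef_rot: [-0.501, 1.569, -0.99]
force: [-2.2, -2.0, 7.9]
grip_width: 0.0156
```

>>> servo_tool(
  motion=[0, 0, 0, 0, 3, -5, 0, 0, 7, -9, 0, 0, 11, -15, 0, 0, 16, -21, 0, 0, 21, -26, 0, 0, 27, -31, 0, 0, 32, -36, 0, 0, 38, -41, 0, 0, 38, -41, 0, 0],
  force=3,
)

```text
time_s: 59.85
ee_pos: [0.396, -0.4118, 0.0988]
eef_rot: [2.786, 1.57, 2.296]
force: [-1.3, -0.2, -0.6]
grip_width: 0.016
```

```bash
python3 pitch.py; python3 - <<'E'
from h import *
c=cam('scene'); im=c['color'][150:280,70:240]; cv2.imwrite('pics/r3.png',cv2.resize(im,None,fx=4,fy=4,interpolation=cv2.INTER_CUBIC)[:,:,::-1])
E
```

```text
tool pos [ 0.396  -0.4118  0.0988] bowl-ish max y 0.07588706921844249 x(down) at far 0.026223695709451662 n 2832
pitch 39.94109382522985 [ 0.83734916 -0.02368264]
0.02 682 width 0.016 zc -0.0005 down -0.0065
0.03 632 width 0.016 zc -0.0004 down 0.0018
0.04 570 width 0.015 zc -0.0004 down 0.0103
0.05 536 width 0.016 zc -0.0004 down 0.0186
0.06 470 width 0.016 zc -0.0004 down 0.027
0.07 386 width 0.015 zc -0.0004 down 0.0349
0.08 6 width 0.009 zc 0.0002 down 0.0383
```

View pics/r3.png

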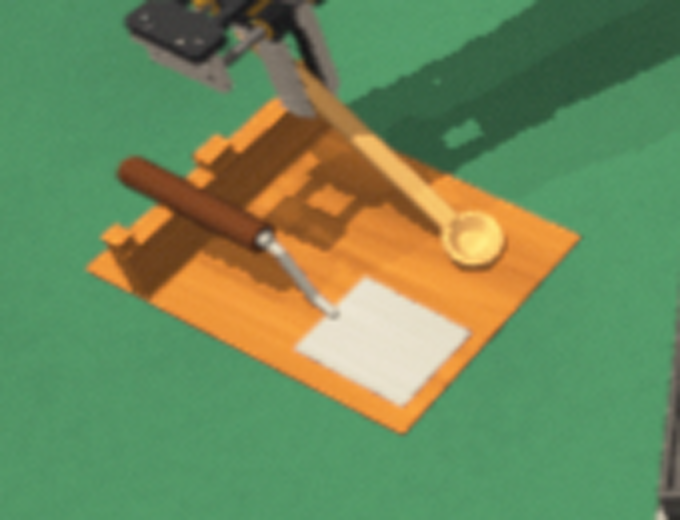

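>>> servo_tool(
  motion=[6, -5, 0, 0, 12, -9, 0, 0, 19, -13, 0, 0, 25, -16, 0, 0, 32, -20, 0, 0, 39, -23, 0, 0, 46, -26, 0, 0, 53, -28, 0, 0, 58, -30, 0, 0, 62, -32, 0, 0, 65, -33, 0, 0, 65, -33, 0, 0],
)

```text
time_s: 61.45
ee_pos: [0.3808, -0.4409, 0.0344]
eef_rot: [-1.108, 1.571, -1.596]
force: [-0.6, 0.5, 0.1]
grip_width: 0.0159
```

```bash
python3 pitch.py|head -2; python3 - <<'E'
from h import *
c=cam('scene'); im=c['color'][150:280,70:240]; cv2.imwrite('pics/r4.png',cv2.resize(im,None,fx=4,fy=4,interpolation=cv2.INTER_CUBIC)[:,:,::-1]); o,_=T(); print(o['force'])
E
```

```text
[ 0.38032052  0.34583539 -0.51731038]Traceback (most recent call last):
  File "pitch.py", line 7, in <module>
    h=P[P[:,1]<.6*P[:,1].max()]
                  ~~~~~~~~~~^^
    return umr_maximum(a, axis, None, out, keepdims, initial, where)
ValueError: zero-size array to reduction operation maximum which has no identity
```

View pics/r4.png

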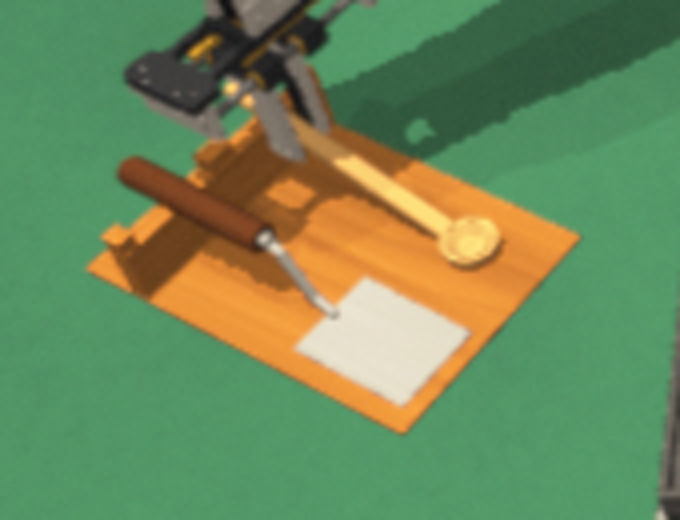

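Bowl at (470,240) as it lay originally. Release and rise.

>>> servo_tool(
  motion=[0, 0, 0, 0, 0, 0, 0, 0, 0, 0, 0, 0, 0, 0, 0, 0, 0, 0, 0, 0],
  gripper=0.55,
)

```text
time_s: 62.18
ee_pos: [0.3809, -0.4408, 0.0345]
eef_rot: [0.219, 1.571, -0.27]
force: [-0.2, 0.0, -0.1]
grip_width: 0.0519
```

>>> servo_tool(
  motion=[-15, 0, 0, 0, -40, 0, 0, 0, -80, 0, 0, 0, -120, 0, 0, 0, -160, 0, 0, 0, -195, 0, 0, 0, -200, 0, 0, 0, -200, 0, 0, 0],
)

```text
time_s: 63.18
ee_pos: [0.3807, -0.4407, 0.2344]
eef_rot: [-2.741, 1.571, 3.053]
force: [-0.1, -0.3, 0.1]
grip_width: 0.0518
```

```bash
python3 - <<'E'
from h import *
c=cam('scene'); im=c['color'][150:280,70:240]; cv2.imwrite('pics/r5.png',cv2.resize(im,None,fx=4,fy=4,interpolation=cv2.INTER_CUBIC)[:,:,::-1]); save(c,'s9')
w=cam('wrist'); save(w,'w13')
W=cloud(w); ctr=np.array([.4575,-.404]); h=np.array([.469,.883]); n=np.array([-.883,.469])
hsv=cv2.cvtColor(w['color'],cv2.COLOR_RGB2HSV)
def fr(P): return np.c_[(P[:,:2]-ctr)@h,(P[:,:2]-ctr)@n,P[:,2]]
Q=fr(W.reshape(-1,3))
wh=(w['color'].min(2)>170).ravel()&(abs(Q[:,2]-.006)<.006)&(abs(Q[:,1])<.1)
print('blade',Q[wh].min(0).round(3),Q[wh].max(0).round(3))
E
python3 look.py c5; python3 pan.py
```

```text
blade [-0.152 -0.093  0.002] [0.121 0.065 0.012]
63.325 [ 0.3806 -0.4405  0.2333] [ 0.5 -0.6 -0.6]
628 [307.8 228.5] c [0.5678 0.0561 0.0898] ext [0.087  0.0847 0.0114] [0.57   0.0582 0.089 ] [ 14. 168. 191.]
642 [341.6 231.8] c [0.5756 0.1469 0.0905] ext [0.0871 0.0815 0.013 ] [0.5789 0.147  0.089 ] [ 14. 170. 194.]
scene guess [0.56037675 0.36385614 0.118     ]
rim 282 [0.5436 0.3677 0.0977] 0.001
floor [0.53455029 0.37348801 0.0657756 ] 1417
nut 66 [424.8 203.2] [-0.076  0.011]
nut 60 [408.4 206.7] [-0.062 -0.036]
nut 67 [399.  217.9] [-0.022 -0.065]
nut 76 [452.9 229.4] [0.013 0.074]
mug [0.47  0.562 0.05 ]
jug [0.289 0.407 0.06 ]
bowl [0.275 0.261 0.03 ]
side guess [0.54014421 0.37145086 0.118     ]
rim 420 [0.5412 0.3665 0.0978] 0.0009
floor [0.54422153 0.36454695 0.06650178] 2085
nut 54 [286.7 274.4] [-0.022 -0.063]
nut 69 [248.2 285.4] [ 0.074 -0.02 ]
nut 58 [300.3 284.7] [-0.062 -0.034]
nut 55 [302.5 300.1] [-0.073  0.011]
nut 71 [245.3 301.8] [0.072 0.028]
nut 29 [264.8 318. ] [0.014 0.068]
```

View pics/w13.png

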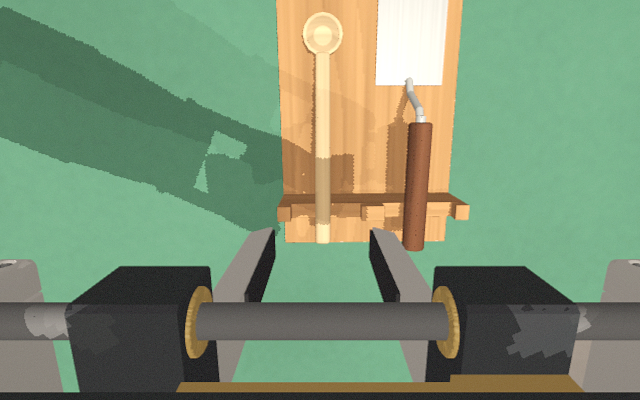

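View pics/r5.png

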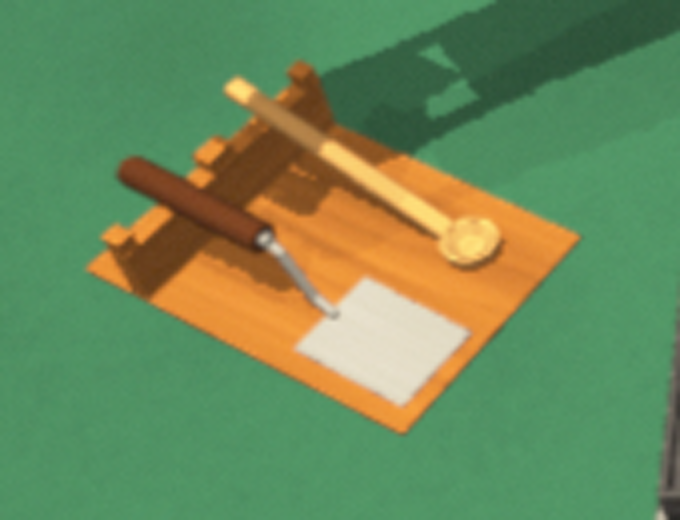

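View pics/s9.png

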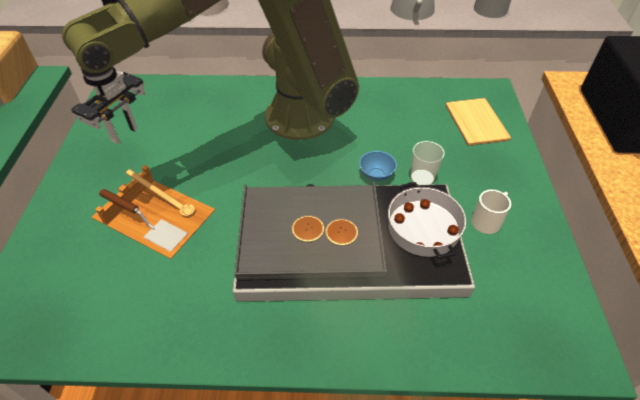

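```bash
python3 -c "
from station import ctrl
print(ctrl.hand_in())"
```

```text
the job is handed in; nothing more can be done
None
```

The job is done and handed in at about 63 s of robot time; no verdict was reported.

- **Crackers:** Two were present. I tipped each one over with the turner's side edge. One was knocked about 2 cm aside during the run, so I measured it again before turning it. In the last picture both lie flat on the griddle, browned face up, about 6 mm apart at their rims.
- **Stirring:** I let the spoon hang to about 59° in the fingers and went eight rounds with its bowl point about 25 mm above the pan's underside. Seven rounds were at 45 mm from the middle and one at 30 mm. My last check from the side camera showed all six chestnuts inside the pan and shifted, at most about 80 mm from its middle.
- **Utensils:** Turner and spoon are back on the rest, heads on the board and handles in the notches, where they lay before. I judged this from the pictures. My numeric check of the blade's position was useless because it also picked up other bright pixels.
- **Bystanders:** In the last picture the mug, beaker and small bowl look unmoved. The coordinates I printed for them used fixed pixels, so those do not count as a check.

The scene camera saw only four of the chestnuts fully at the end, because the pan wall hid the other two; the side camera showed all six.

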